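# Pin the drawband pulley and bring its circlip to the groove

### The job

Couple the brass drawband pulley to the test fixture's arbor: drop the two headed drive pins one at a time into the pulley's two bores, fully home. Then squeeze the circlip pliers to spread the clip, carry it open over the end of the arbor and slide it down level with the groove just above the hub, without forcing it, and finish there still holding the pliers upright with the clip spread, not letting go and not leaning on the pulley. Leave the other parts on the counter alone.

Things in the scene. Friction and masses are not known exactly. Their poses are not given: they have to be found in the camera images.
- fixture: Test fixture, fixed: green base 250 x 130 x 16 mm with a vertical steel arbor, a 100 mm brass spoked pulley round it (rim top 60 mm above the counter, raised hub 44 mm across) and a black ribbed tension knob (60 mm across, top at 64 mm) 122 mm from the arbor on the +x side. Origin on the counter under the arbor's axis, z up.
- groove (a point): Centre of the circlip groove on the arbor's axis, 77.5 mm above the counter. Arbor 26 mm in diameter, its end 14.5 mm above this point (last 6 mm taper to 16 mm diameter). Groove 4.5 mm tall; the flat brass hub face lies 3.5 mm below this point. Axes as fixture.
- bore_1 (a point): Centre of the mouth of one of two drive-pin bores, in round brass bosses (21 mm across) of the pulley, 33 mm from the arbor's axis on the fixture's +y side. Bore 12.5 mm in diameter, vertical, 30 mm deep. The mouth, level with the boss's top face, is 60 mm above the counter; the hub (44 mm across) beside it rises 14 mm higher. Axes as fixture.
- bore_2 (a point): The same for the other bore, on the fixture's -y side.
- pin_1_center (a point): Headed steel drive pin, centre half-way up, z towards the head. Shank 10 mm across, 28 mm long, chamfered foot; round head 16 mm across, 12 mm tall: head 8 to 20 mm above this point, foot 20 mm below. About 36 g. Stands head up in a loose hole of the pin block, head resting on the block. Home in a bore, its head rests on the boss and this point is 8 mm below the bore's mouth.
- pin_2_center (a point): The other drive pin, identical; either pin may go into either bore.
- pin_block: Drilled wooden pin block, fixed, origin under its centre: 50 mm along x, 120 mm along y, 34 mm tall. Four holes in a row along y; the pins stand in those at y = -42 and +14 mm, 25 mm from the long sides.
- clip_stand: Stand of the pliers, fixed: wooden foot 80 x 80 x 20 mm, origin under it, below the clip's centre. A steel back plate 56 mm wide rises to 105 mm above the counter 23 mm out on its +x side; a stub 6 mm tall stands inside the resting clip. The pliers leave it straight up.
- pliers: Circlip pliers, upright, handles up, the clip captive on their grooved tips; 151 mm tall, about 145 g. Origin as clip_center; z up along the pliers, x from the clip's centre towards its eyes and the pliers, y the line along which the handles are squeezed.
- clip_center (a point): Where the arbor's axis must run through the spread clip, half-way through its 3 mm thickness. Moves rigidly with the pliers, same axes. The clip is a flat steel ring about 33 mm across; relaxed (25 mm bore) it is too small for the arbor, fully spread it clears it by about 1.5 mm all round when centred and reaches at most 25 mm from this point.
- pliers_grip (a point): Midway between the plier handles, 130 mm above the clip and 14.4 mm along x from clip_center. Handles: upright black dipped bars, 12 mm wide in x, from 42 mm below to 19 mm above this point. Outer faces at rest 56 mm apart here (60 mm at the top ends); squeezed to the stop they are parallel, 42 mm apart. Same axes as pliers.
- plier_left (a joint): How far each plier handle is squeezed: 0 at rest, 0.113 rad at the stop screw, where the clip is fully spread (both halves and the clip move together). A return spring opposes it: about 4 N on each handle to start, 8 N at the stop; 15 to 25 N of grip holds it safely at the stop.
- end_cover: chrome carriage end cover, an 86 x 52 x 26 mm shell with one round end. Bystander, loose; leave it alone. Origin on the counter, near its middle.
- platen_latch: platen latch, a 110 mm flat steel bar with a pivot eye at one end and a rubber tip across the other, 15 mm high. Bystander, loose; leave it alone. Origin on the counter, near its middle.
- hub_1: red enamel ribbon spool hub, 46 mm across, 21 mm high. Bystander, loose; leave it alone. Origin on the counter, near its middle.
- hub_2: second red enamel spool hub, as hub_1. Bystander, loose; leave it alone. Origin on the counter, near its middle.
- oil_can: small copper oil can, base 68 mm across, 112 mm high with bent spout. Bystander, loose; leave it alone. Origin on the counter, near its middle.
- screwdriver: screwdriver lying on the counter, 190 mm long. Bystander, loose; leave it alone. Origin on the counter, near its middle.
- brush: cleaning brush lying on the counter, 170 mm long. Bystander, loose; leave it alone. Origin on the counter, near its middle.
- screw_tin: round open tin of screws, 68 mm across, 18 mm high. Bystander, loose; leave it alone. Origin on the counter, near its middle.
Not all that is in view belongs to the job. What is shaped like the pliers but green is not meant.

How it is judged:
By the outcome, as a careful person would: the job done as asked, in the order asked, and still so for the second after the job is handed in, while the arm keeps its last pose, push and grip.
It also fails if it takes over 69 s, if anything falls off the work surface, if the arm or the gripper's body presses on something with over 40 N, if the wrist force passes 120 N, or if a joint passes its speed limit or range.

### The arm

A 6-joint arm with a two-finger parallel gripper is mounted at the origin on the work surface. World frame = base frame: x ahead of the robot, y to its left, z up, the work surface at z = 0. Lengths are in m, angles in rad, forces in N, time in s.
With the tool pointing down it reaches from about 0.25 to 0.725 m from the base axis. Payload 4 kg.
Tool frame: the origin (TCP) lies where the fingers leave the gripper's body, on its centre line; the fingertips stand 73 mm ahead of it and the grasp point (between the pads) lies 54 mm ahead of it (bot.tip_reach is the z of the fingertips in the tool frame, in m); z points along the fingers, x is the direction in which the jaws open and shut, and the axes are right-handed (so a half turn about z gives the same grasp; the last joint's range is limited). The gripper opens to 85 mm and grips with 20 to 120 N. Pads are 22 mm wide; open, the fingers measure 114 mm over their backs; the gripper's body (76 mm by 85 mm) begins 54 mm behind the grasp point. The pads swing forward as they close: fully open they stand 13 mm farther back than shut.
Start: joints at [-1.234, 0.241, 0.005, 1.335, 0, 1.571], TCP at [0.165, -0.472, 0.304] pointing down, gripper open.
Joint ranges: [-2.72, 2.72], [-1.05, 1.87], [-1.09, 1.28], [-1.99, 2.15], [-1.42, 1.44], [-3.14, 3.14]. Speed limits (rad/s): [2.79, 2.79, 3.14, 3.14, 3.14, 3.14].

### API

Orientations are given as a unit quaternion [x, y, z, w].
In Python, from workcell import bot, vision, job_done gives the robot as it stands.
- The arm moves only by the tool drive_tool, never from a script. Its argument "steps" is one flat list of numbers, 7 for each row, row after row: the shift along the tool's x, y, z in m, then the turn, a rotation vector about the tool's x, y, z in degrees, then the closure, from -1 (fully open) to 1 (shut). A call has 1 to 8 rows; each row shifts and turns the commanded pose from where the row before left it, along the tool's axes as they then stand; what a row does not reach is not made up. A row lasts 1/12 s, in which the tool goes at most 41.7 mm and 7.16 degrees, less where a joint would pass 70% of its speed; a pose out of reach is approached as far as the arm can. A call is refused whole if a number of a shift passes 0.0417 or a number of a turn 7.16, either way. A call with a gripper value outside its range is refused whole. The fingers move at their own pace and stop on an object; the grip force is fixed at half the most. Time passes only in rows, so rows that do not move let the fingers close. It gives the time, the measured TCP pose, the force and the opening at its end, in the units of the state.
- bot.get_obs(): the state, without advancing time (a new reading comes with each control period).
- vision.camera(name): name is "scene" or "top" or "wrist"; returns (picture, depth): 400x640x3 uint8, red, green, blue; 400x640 float32, m along the optical axis (not along the pixel's ray), 0 where there is no reading.
- vision.camera_model(name): a dict with "mtx" (3x3 intrinsics, pixels), "rvec" (rotation vector, rad) and "tvec" (3), from world to camera coordinates, as OpenCV has them. Camera axes: x right, y down, z forward; pixel columns grow to the right and rows downward; lengths in m; the calibration is good to about 2 mm. A picture is of the moment at which its call begins: read the wrist's pose just before it. camera_model takes no time and is no camera call; for the wrist camera it gives the pose at the moment of the call.
- job_done(): hands the job in, once; it reports no verdict.
The state is a dict: "clock": time; "joint_pos": joint angles; "joint_vel": joint speeds; "tau": joint torques, N m; "eef_pos": TCP position; "tool_rot": TCP orientation; "ft_force": force on the tool from outside, world axes, zero at the start; "ft_torque": the same for the moment, N m; "grip_width": finger opening in m.
Only numpy, scipy, OpenCV 4.12 (cv2) and the standard library are available. Lean on these libraries where they do the work, as an engineer would, in place of code of your own. Each camera call takes 0.05 s, during which the arm holds its last target.

## Working session

There is one attempt and no reset: what is moved stays moved. The work goes in short steps, Python scripts to look and compute and a tool call to move; the robot and the scene stay as the last step left them, time stands still between calls to the robot, and variables do not carry over. Pictures are saved under pics/ and viewed, and the job is handed in when it is done.

Besides the shell and the picture viewer there is one more tool, called after "Emit:" in YAML: its name, and indented under it one key for each argument. drive_tool: Moves the arm, as the interface text tells. Its arguments: {"type":"object","properties":{"steps":{"type":"array"}},"required":["steps"]}

```bash
mkdir -p pics; ls
cat > h.py <<'E'
import numpy as np, cv2
from workcell import bot, vision, job_done
def cam(n):
    m=vision.camera_model(n)
    im,d=vision.camera(n)
    K=np.array(m['mtx']);R=cv2.Rodrigues(np.array(m['rvec'],float))[0];t=np.array(m['tvec'],float).ravel()
    return im,d,K,R,t
def save(im,n):
    cv2.imwrite('pics/'+n,cv2.cvtColor(im,cv2.COLOR_RGB2BGR))
def px2w(u,v,z,K,R,t): # depth
    c=np.linalg.inv(K)@np.array([u,v,1.])*z
    return R.T@(c-t)
def onz(u,v,h,K,R,t):
    r=R.T@(np.linalg.inv(K)@np.array([u,v,1.])); o=-R.T@t
    return o+r*(h-o[2])/r[2]
def cloud(d,K,R,t):
    v,u=np.mgrid[0:d.shape[0],0:d.shape[1]]
    p=np.stack([(u-K[0,2])/K[0,0]*d,(v-K[1,2])/K[1,1]*d,d],-1)
    return (p-t)@R
def proj(P,K,R,t):
    c=R@np.asarray(P,float)+t; q=K@c; return q[:2]/q[2]
E
python3 - <<'E'
from h import *
print(bot.get_obs())
for n in ['scene','top','wrist']:
    im,d,K,R,t=cam(n); save(im,n+'0.png'); np.savez(n+'0.npz',im=im,d=d,K=K,R=R,t=t)
    print(n,K,-R.T@t, R)
E
```

```text
pics
{'clock': 0.0, 'joint_pos': array([-1.23399827e+00,  2.41434986e-01,  3.70778433e-03,  1.33518451e+00,
       -3.11043117e-05,  1.57078043e+00]), 'joint_vel': array([ 6.93126765e-04, -1.48723354e-03, -5.81091700e-04,  1.56778233e-03,
        4.66331392e-05, -3.77933037e-04]), 'tau': array([ 3.07790770e-04, -3.72316611e+01,  2.52408618e+01,  1.70207553e-02,
       -1.35262089e-04,  9.04985484e-06]), 'eef_pos': array([ 0.16506768, -0.47145734,  0.30299552]), 'tool_rot': array([ 8.15622549e-01, -5.78583390e-01, -8.71665909e-04, -5.99292051e-04]), 'ft_force': array([-0.11744916, -0.39289057, -0.78463227]), 'ft_torque': array([-0.02325117, -0.05770207,  0.02873991]), 'grip_width': 0.08565977555210576}
scene [[366.88291567   0.         317.22871203]
 [  0.         366.88291567 203.56275564]
 [  0.           0.           1.        ]] [ 0.90523051 -0.30969039  0.92001395] [[ 0.67521113  0.73755961 -0.00978556]
 [ 0.63872235 -0.59126164 -0.49238545]
 [-0.36894945  0.32621388 -0.87032224]]
top [[440.67691886   0.         316.24020068]
 [  0.         440.67691886 197.36651352]
 [  0.           0.           1.        ]] [0.41177517 0.01716194 1.49363951] [[ 0.00503016 -0.99972546  0.02288464]
 [-0.99423749 -0.00745052 -0.10694065]
 [ 0.10708179 -0.02221484 -0.99400201]]
wrist [[290.978883     0.         313.75342567]
 [  0.         290.978883   199.9306404 ]
 [  0.           0.           1.        ]] [ 0.24534346 -0.44350982  0.37318753] [[ 0.32925371 -0.94423746 -0.00276069]
 [-0.89192057 -0.31196798  0.32734337]
 [-0.30995112 -0.10531671 -0.94490142]]
```

View pics/top0.png

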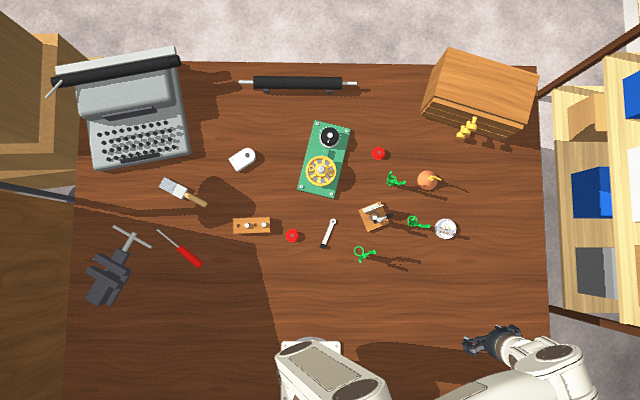

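View pics/scene0.png

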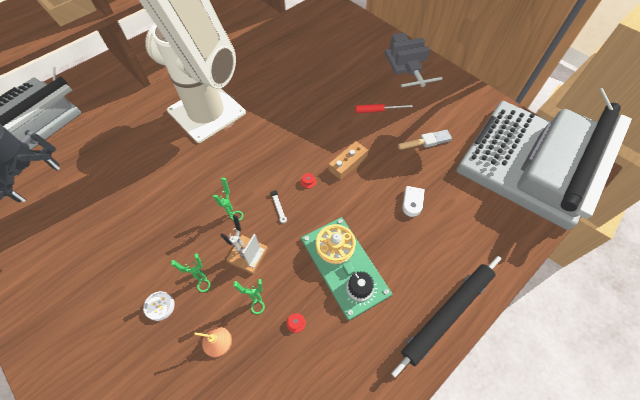

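Top view: the fixture is at (323,160), the pin block at (251,226) and the stand with the black pliers at (374,216). The green look-alikes are at (395,179), (417,222) and (363,254). The black pliers in the wooden stand with the steel back plate fit the description. I'll enlarge them to confirm.

Run:
```python
from h import *
a=np.load('top0.npz');b=np.load('scene0.npz')
def crop(z,x0,y0,x1,y1,s): return cv2.resize(z['im'][y0:y1,x0:x1],None,fx=s,fy=s,interpolation=cv2.INTER_CUBIC)
A=crop(a,290,110,430,250,3);
A2=crop(b,200,170,340,310,2.7)
h=max(A.shape[0],A2.shape[0]);f=lambda x:np.pad(x,((0,h-x.shape[0]),(0,0),(0,0)))
save(np.hstack([f(A),f(A2)]),'c0.png')
B=crop(a,220,200,290,250,5);B2=crop(b,310,125,390,190,5)
h=max(B.shape[0],B2.shape[0]);
save(np.hstack([f(B),f(B2)]),'c1.png')
```

```text
(no output)
```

View pics/c0.png

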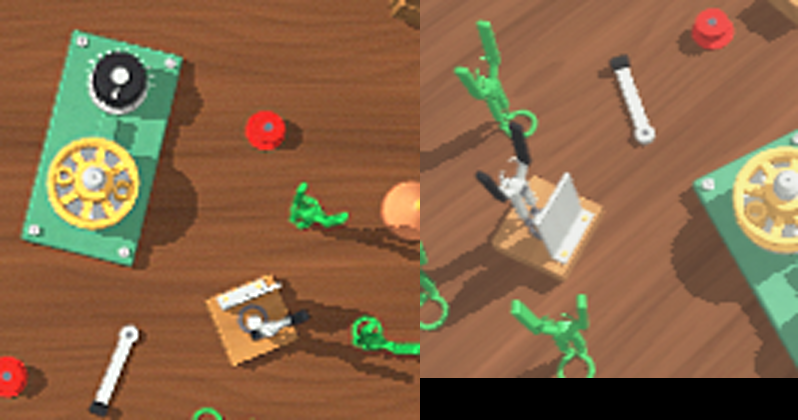

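View pics/c1.png

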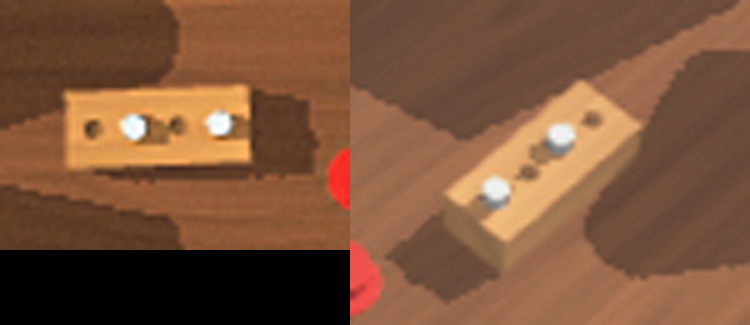

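The crops confirm it: black-handled pliers with a steel clip in the wooden stand (crop 1, about (255,318)), and two steel pin heads in the block. Next I'll take metric estimates from depth.

Run:
```python
from h import *
for n in ['top','scene']:
    a=np.load(n+'0.npz');K,R,t=a['K'],a['R'],a['t'];P=cloud(a['d'],K,R,t);im=a['im'].astype(int);d=a['d']
    hsv=cv2.cvtColor(a['im'],cv2.COLOR_RGB2HSV)
    x,y,z=P[...,0],P[...,1],P[...,2]
    print(n,'table z',np.median(z[(abs(x-.35)<.1)&(abs(y)<.3)]))
    box=(x>.2)&(x<.8)&(y>-.35)&(y<.4)
    def rep(nm,m):
        m=m&box&(d>0)
        if m.sum()==0: print(nm,0);return
        q=P[m]; 
        r=cv2.minAreaRect(q[:,:2].astype(np.float32)*1000)
        print(nm,m.sum(),'mean',q.mean(0).round(4),'rect',np.round(r[0],1),np.round(r[1],1),round(r[2],1),'zmax',q[:,2].max().round(4))
    H,S,V=hsv[...,0],hsv[...,1],hsv[...,2]
    # block top
    u0={'top':(225,210,280,240),'scene':(325,140,375,185)}[n]
    w=np.zeros(d.shape,bool);w[u0[1]:u0[3],u0[0]:u0[2]]=1
    rep('blocktop',w&(abs(z-.034)<.004)); rep('pins',w&(z>.040))
    u0={'top':(295,115,355,205),'scene':(295,210,400,325)}[n]
    w=np.zeros(d.shape,bool);w[u0[1]:u0[3],u0[0]:u0[2]]=1
    rep('base',w&(abs(z-.016)<.003)); rep('pul',w&(abs(z-.06)<.003)&(H>15)&(H<35)&(S>120)); rep('arbor',w&(z>.084)); rep('knob',w&(V<70)&(z>.05));rep('knobtop',w&(abs(z-.064)<.003)&(S<80))
    u0={'top':(350,195,405,240),'scene':(220,205,275,275)}[n]
    w=np.zeros(d.shape,bool);w[u0[1]:u0[3],u0[0]:u0[2]]=1
    rep('foot',w&(abs(z-.02)<.003)); 
    for lo,hi in [(.03,.05),(.05,.08),(.08,.1),(.1,.106),(.106,.12),(.12,.14),(.14,.2)]: rep('st%g-%g'%(lo,hi),w&(z>lo)&(z<hi)&~((H>40)&(H<80)&(S>100)))
    if n=='top':
        g=box&(H>45)&(H<75)&(S>120)&(z>.02)
        nn,l,s,c=cv2.connectedComponentsWithStats(g.astype(np.uint8))
        for i in range(1,nn):
            if s[i,4]>20: q=P[l==i];print('green',q.min(0).round(3),q.max(0).round(3))
```

```text
top table z 0.0005048348136857451
blocktop 374 mean [0.4759 0.1984 0.0344] rect [475.6 198.9] [ 50.2 119.4] 2.4 zmax 0.038
pins 56 mean [0.4753 0.1909 0.0449] rect [475.5 200.1] [ 45.9 114.3] 0.3 zmax 0.0531
base 909 mean [ 0.6874 -0.0408  0.016 ] rect [697.4 -40.1] [129.1 236.9] 76.3 zmax 0.019
pul 189 mean [ 0.6547 -0.0298  0.0598] rect [655.5 -28.6] [97.2 95.8] 0.2 zmax 0.063
arbor 48 mean [ 0.6547 -0.0297  0.0906] rect [655.6 -29.5] [22.7 23. ] 45.2 zmax 0.0992
knob 191 mean [ 0.7721 -0.0573  0.0611] rect [772.1 -57.9] [54.9 57. ] 2.7 zmax 0.0697
knobtop 129 mean [ 0.771  -0.0582  0.0635] rect [725.4 -43. ] [ 61.  154.4] 77.7 zmax 0.0668
foot 295 mean [ 0.5071 -0.207   0.0202] rect [ 508.7 -209.5] [79.8 80.2] 22.5 zmax 0.023
st0.03-0.05 7 mean [ 0.5141 -0.2059  0.0358] rect [ 519.1 -199.1] [31.9 36.7] 80.7 zmax 0.0456
st0.05-0.08 5 mean [ 0.5244 -0.1914  0.0712] rect [ 526.6 -197.5] [ 1.8 48.1] 19.8 zmax 0.0794
st0.08-0.1 18 mean [ 0.5027 -0.2119  0.096 ] rect [ 506.2 -204.7] [46.3 49.5] 18.4 zmax 0.0993
st0.1-0.106 20 mean [ 0.5156 -0.2064  0.104 ] rect [ 519.4 -211.5] [47.  47.
[... 1232 characters left out ...]
4.4 100.2] 1.0 zmax 0.023
st0.03-0.05 77 mean [ 0.5204 -0.2018  0.0405] rect [ 457.4 -193.7] [ 54.7 173.7] 83.1 zmax 0.05
st0.05-0.08 130 mean [ 0.5192 -0.2047  0.0653] rect [ 510.5 -207.3] [44.9 55.5] 22.6 zmax 0.0799
st0.08-0.1 101 mean [ 0.517  -0.205   0.0918] rect [ 465.3 -199.2] [ 52.  152.6] 89.6 zmax 0.0998
st0.1-0.106 63 mean [ 0.5121 -0.2059  0.1031] rect [ 508.6 -206.3] [47.1 54.8] 21.2 zmax 0.1057
st0.106-0.12 45 mean [ 0.5057 -0.2075  0.1108] rect [ 510.3 -208.7] [44.8 49.1] 23.7 zmax 0.1197
st0.12-0.14 57 mean [ 0.4938 -0.2138  0.1294] rect [ 493.1 -215.6] [12.3 49.7] 24.1 zmax 0.1394
st0.14-0.2 81 mean [ 0.4932 -0.2127  0.159 ] rect [ 492.7 -214.8] [12.5 58. ] 22.0 zmax 0.1713
```

View pics/wrist0.png

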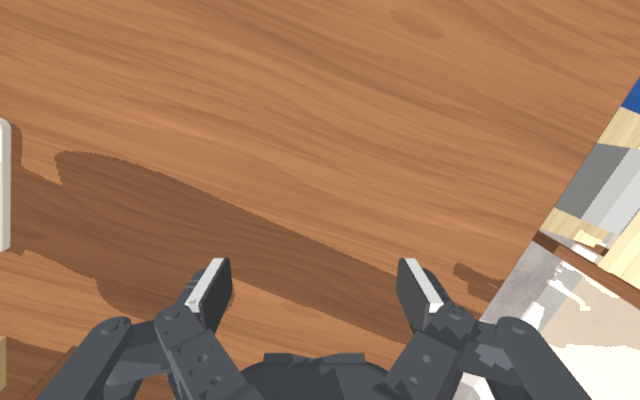

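```bash
cat > plan.py <<'E'
import sys
from h import *
from scipy.spatial.transform import Rotation as Ro
def plan(x,y,z,yaw,grip,smax=.040):
    """target TCP, tool down, tool-x heading yaw deg"""
    o=bot.get_obs(); p=np.array(o['eef_pos']); R0=Ro.from_quat(o['tool_rot'])
    c,s=np.cos(np.radians(yaw)),np.sin(np.radians(yaw))
    Rt=Ro.from_matrix(np.array([[c,s,0],[s,-c,0],[0,0,-1.]]))
    rv=(R0.inv()*Rt).as_rotvec(degrees=True); D=np.array([x,y,z])-p
    n=max(1,int(np.ceil(max(np.linalg.norm(D)/smax,np.linalg.norm(rv)/7))))
    R=R0; rows=[]
    for i in range(n):
        rows.append(list(np.round(R.inv().apply(D/n),4))+list(np.round(rv/n,2))+[grip]); R=R*Ro.from_rotvec(rv/n,degrees=True)
    print('clock',round(o['clock'],2),'pos',p.round(4),'F',np.round(o['ft_force'],1),'w',round(o['grip_width'],4),'rows',n)
    for r in rows: print(', '.join('%g'%v for v in r)+',')
if __name__=='__main__':
    a=[float(v) for v in sys.argv[1:]]; plan(*a)
E
python3 -c "
from h import *
print(bot.tip_reach)"
python3 plan.py .476 .185 .25 -13.5 -1 .04
```

```text
0.0726
clock 0.15 pos [ 0.1651 -0.4716  0.3032] F [-0.   1.2 -0.7] w 0.0853 rows 19
-0.0272, -0.0269, 0.0028, -0, 0, -3.01, -1,
-0.0258, -0.0283, 0.0028, -0, 0, -3.01, -1,
-0.0242, -0.0296, 0.0028, -0, 0, -3.01, -1,
-0.0226, -0.0308, 0.0028, -0, 0, -3.01, -1,
-0.021, -0.0319, 0.0028, -0, 0, -3.01, -1,
-0.0193, -0.033, 0.0028, -0, 0, -3.01, -1,
-0.0175, -0.034, 0.0028, -0, 0, -3.01, -1,
-0.0157, -0.0348, 0.0028, -0, 0, -3.01, -1,
-0.0139, -0.0356, 0.0028, -0, 0, -3.01, -1,
-0.012, -0.0363, 0.0028, -0, 0, -3.01, -1,
-0.0101, -0.0369, 0.0028, -0, 0, -3.01, -1,
-0.0081, -0.0374, 0.0028, -0, 0, -3.01, -1,
-0.0061, -0.0377, 0.0028, -0, 0, -3.01, -1,
-0.0041, -0.038, 0.0028, -0, 0, -3.01, -1,
-0.0021, -0.0382, 0.0028, -0, 0, -3.01, -1,
-0.0001, -0.0382, 0.0028, -0, 0, -3.01, -1,
0.0019, -0.0382, 0.0028, -0, 0, -3.01, -1,
0.0039, -0.038, 0.0028, -0, 0, -3.01, -1,
0.0059, -0.0378, 0.0028, -0, 0, -3.01, -1,
```

Emit:
drive_tool:
  steps: [-0.027,-0.027,0.002,0,0,-3,-1,-0.026,-0.028,0.002,0,0,-3,-1,-0.024,-0.03,0.002,0,0,-3,-1,-0.0225,-0.031,0.002,0,0,-3,-1,-0.021,-0.032,0.002,0,0,-3,-1,-0.0193,-0.033,0.002,0,0,-3,-1,-0.0175,-0.034,0.002,0,0,-3,-1,-0.0157,-0.035,0.002,0,0,-3,-1]

```text
clock: 0.82
eef_pos: [0.2972, -0.1938, 0.2878]
tool_rot: [0.918, -0.396, 0.0, -0.0]
ft_force: [0.9, -0.6, -0.1]
grip_width: 0.0857
```

Emit:
drive_tool:
  steps: [-0.014,-0.0356,0.0028,0,0,-3,-1,-0.012,-0.036,0.0028,0,0,-3,-1,-0.01,-0.037,0.0028,0,0,-3,-1,-0.008,-0.0374,0.0028,0,0,-3,-1,-0.006,-0.0377,0.0028,0,0,-3,-1,-0.004,-0.038,0.0028,0,0,-3,-1,-0.002,-0.038,0.0028,0,0,-3,-1,0,-0.038,0.0028,0,0,-3,-1]

```text
clock: 1.48
eef_pos: [0.429, 0.0818, 0.2652]
tool_rot: [0.981, -0.195, -0.0, 0.0]
ft_force: [0.6, -1.0, -0.4]
grip_width: 0.0853
```

```bash
python3 plan.py .476 .185 .25 -13.5 -0.3 .04
```

```text
clock 1.48 pos [0.429  0.0818 0.2652] F [ 0.6 -1.  -0.4] w 0.0853 rows 3
0.0013, -0.0378, 0.0051, 0, 0, -3.01, -0.3,
0.0033, -0.0377, 0.0051, 0, 0, -3.01, -0.3,
0.0052, -0.0374, 0.0051, 0, 0, -3.01, -0.3,
```

Emit:
drive_tool:
  steps: [0.001,-0.034,0.004,0,0,-3,-0.3,0.003,-0.034,0.004,0,0,-3,-0.3,0.005,-0.034,0.004,0,0,-3,-0.3,0,0,0,0,0,0,-0.3,0,0,0,0,0,0,-0.3]

```text
clock: 1.9
eef_pos: [0.4716, 0.1743, 0.2524]
tool_rot: [0.993, -0.118, -0.001, 0.001]
ft_force: [-1.9, -0.1, 0.0]
grip_width: 0.0559
```

```bash
cat > snap.py <<'E'
import sys
from h import *
nm=sys.argv[1]; c=sys.argv[2] if len(sys.argv)>2 else 'wrist'
o=bot.get_obs()
im,d,K,R,t=cam(c); save(im,nm+'.png'); np.savez(nm+'.npz',im=im,d=d,K=K,R=R,t=t,p=o['eef_pos'],q=o['tool_rot'])
print(o['clock'],o['eef_pos'],o['tool_rot'],o['grip_width'],np.round(o['ft_force'],1))
E
python3 snap.py w1
```

```text
1.9 [0.47163105 0.17428834 0.25235359] [ 9.93020443e-01 -1.17937493e-01 -9.11386843e-04  5.63029848e-04] 0.05586380033992841 [-1.9 -0.1  0. ]
```

View pics/w1.png

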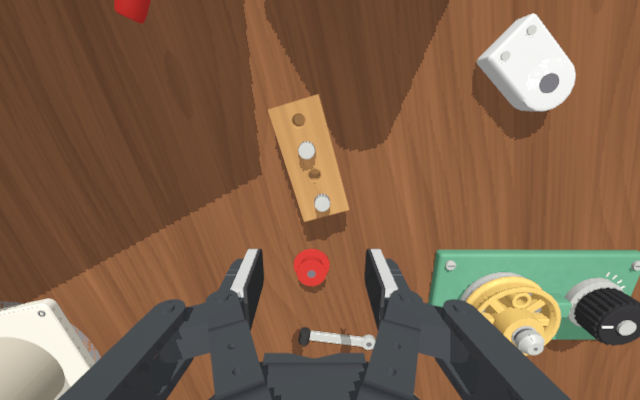

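The wrist view shows the pin heads at about (307,151) and (322,203). The fixture is at the lower right, with the arbor end near (530,342). I'll measure the head tops in this view.

Run:
```python
from h import *
a=np.load('w1.npz');K,R,t=a['K'],a['R'],a['t'];d=a['d'];P=cloud(d,K,R,t);hsv=cv2.cvtColor(a['im'],cv2.COLOR_RGB2HSV)
im=a['im']
z=P[...,2]
w=np.zeros(d.shape,bool);w[90:225,260:355]=1
m=w&(z>.040)&(z<.06)&(hsv[...,1]<70)
n,l,s,c=cv2.connectedComponentsWithStats(m.astype(np.uint8))
for i in range(1,n):
    if s[i,4]>15:
        q=P[(l==i)&(z>.0445)]; print(c[i],s[i],q.mean(0).round(4),((q.max(0)+q.min(0))/2).round(4),'ray',onz(*c[i],.046,K,R,t).round(4))
b=w&(abs(z-.034)<.003);r=cv2.minAreaRect(P[b][:,:2].astype(np.float32)*1000);print('block',r)
C=np.array(r[0])/1000
# arbor
w[:]=0;w[270:370,450:570]=1
m=w&(z>.09)&(z<.097);q=P[m];print('arb',m.sum(),q.mean(0),q.min(0),q.max(0))
q=P[w&(abs(z-.074)<.002)];print('hub',len(q),q.mean(0))
q=P[w&(abs(z-.06)<.002)];
# circle fit pulley rim outer
if len(q)>10: (cx,cy),rr=cv2.minEnclosingCircle(q[:,:2].astype(np.float32)); print('pul',cx,cy,rr)
save(cv2.resize(im[90:225,260:355],None,fx=4,fy=4,interpolation=cv2.INTER_CUBIC),'w1c.png')
```

```text
[306.04017857 149.79017857] [298 141  17  18 224] [0.4735 0.214  0.0459] [0.4733 0.2138 0.0462] ray [0.4736 0.2143 0.046 ]
[321.58373206 202.42105263] [314 194  16  17 209] [0.4758 0.1583 0.0459] [0.4759 0.1582 0.0461] ray [0.4759 0.1592 0.046 ]
block ((473.8186340332031, 199.68582153320312), (50.159217834472656, 120.3552474975586), 2.3878390789031982)
arb 211 [ 0.65297239 -0.02723699  0.09145045] [ 0.64394791 -0.03655847  0.09001173] [ 0.66271743 -0.01841479  0.09322486]
hub 504 [ 0.65295654 -0.01842189  0.07374966]
pul 0.6550661325454712 -0.026614107191562653 0.05022827163338661
```

View pics/w1c.png

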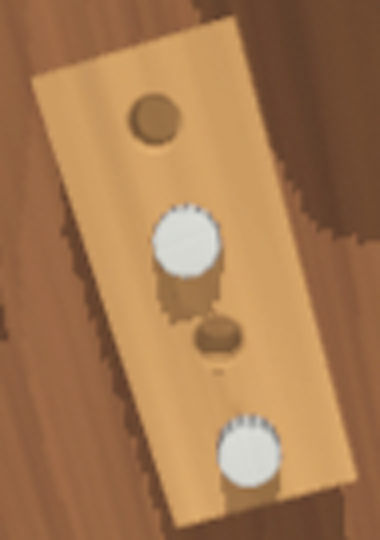

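```bash
python3 plan.py .4741 .2162 .109 -13.5 -0.3 .03
```

```text
clock 1.95 pos [0.4712 0.1732 0.2527] F [ 0.1 -0.3 -0.5] w 0.0553 rows 6
-0.0012, -0.0071, 0.0239, 0.01, 0.02, -0.02, -0.3,
-0.0012, -0.0071, 0.0239, 0.01, 0.02, -0.02, -0.3,
-0.0012, -0.0071, 0.0239, 0.01, 0.02, -0.02, -0.3,
-0.0012, -0.0071, 0.0239, 0.01, 0.02, -0.02, -0.3,
-0.0012, -0.0071, 0.0239, 0.01, 0.02, -0.02, -0.3,
-0.0012, -0.0071, 0.0239, 0.01, 0.02, -0.02, -0.3,
```

Emit:
drive_tool:
  steps: [-0.002,-0.014,0.02,0,0,0,-0.3,-0.003,-0.014,0.025,0,0,0,-0.3,-0.002,-0.0145,0.03,0,0,0,-0.3,0,0,0.03,0,0,0,-0.3,0,0,0.025,0,0,0,-0.3,0,0,0.01,0,0,0,-0.3,0,0,0,0,0,0,-0.3]

```text
clock: 2.53
eef_pos: [0.4729, 0.2138, 0.1113]
tool_rot: [0.993, -0.12, -0.003, 0.002]
ft_force: [-0.3, -0.7, 0.4]
grip_width: 0.0557
```

```bash
python3 plan.py .4741 .2162 .109 -13.5 -0.3 .03; python3 snap.py w2
```

```text
clock 2.53 pos [0.4729 0.2138 0.1113] F [-0.3 -0.7  0.4] w 0.0557 rows 1
0.0006, -0.0026, 0.0023, 0.23, 0.27, -0.31, -0.3,
2.5333 [0.4729055  0.21382632 0.1112935 ] [ 0.99274639 -0.12018749 -0.00260289  0.00167284] 0.0557227091938208 [-0.3 -0.7  0.4]
```

View pics/w2.png

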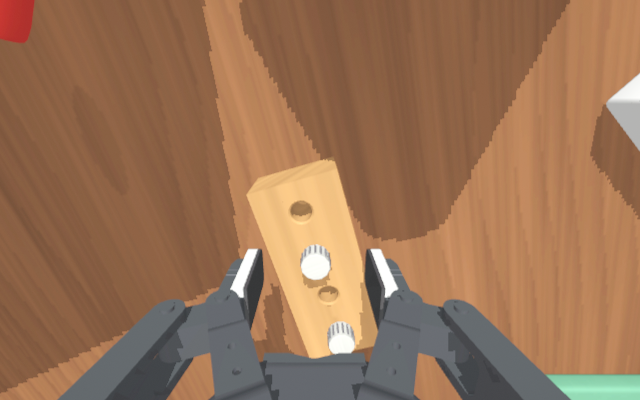

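The pin head is at (316,260), well centred between the jaws. Small correction, then close.

```bash
python3 - <<'E'
from h import *
a=np.load('w2.npz');K,R,t=a['K'],a['R'],a['t'];P=cloud(a['d'],K,R,t);z=P[...,2]
w=np.zeros(z.shape,bool);w[235:290,295:340]=1
q=P[w&(z>.0445)&(z<.05)];print(len(q),((q.max(0)+q.min(0))/2).round(4),q.mean(0).round(4))
E
python3 plan.py .4741 .2162 .109 -13.5 -0.3 .03
```

```text
598 [0.4734 0.2139 0.0461] [0.4736 0.2142 0.0459]
clock 2.58 pos [0.4743 0.2145 0.1132] F [ 0.  -0.1  0.4] w 0.056 rows 1
-0.0005, -0.0016, 0.0042, 0.1, 0.11, -0.3, -0.3,
```

Emit:
drive_tool:
  steps: [-0.0005,-0.0016,0.004,0,0,0,-0.3,0,0,0,0,0,0,0.2,0,0,0,0,0,0,0.6,0,0,0,0,0,0,1,0,0,0,0,0,0,1,0,0,0,0,0,0,1,0,0,0,0,0,0,1]

```text
clock: 3.17
eef_pos: [0.4754, 0.2178, 0.1109]
tool_rot: [0.993, -0.119, 0.001, -0.001]
ft_force: [-1.1, -1.1, 5.6]
grip_width: 0.012
```

```bash
python3 snap.py w3
```

```text
3.1667 [0.47540666 0.21782929 0.1108813 ] [ 9.92864024e-01 -1.19247383e-01  8.91821686e-04 -5.43971606e-04] 0.012015863456764444 [-1.1 -1.1  5.6]
```

View pics/w3.png

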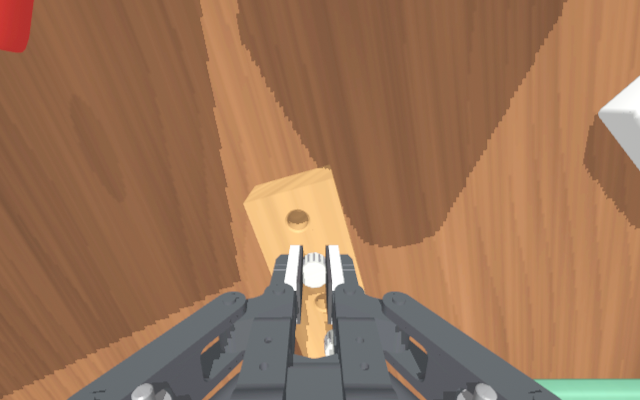

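Emit:
drive_tool:
  steps: [0,0,-0.002,0,0,0,1,0,0,-0.002,0,0,0,1,0,0,-0.002,0,0,0,1]

```text
clock: 3.47
eef_pos: [0.4748, 0.2175, 0.1156]
tool_rot: [0.993, -0.119, -0.0, 0.0]
ft_force: [0.7, -0.6, -0.6]
grip_width: 0.0122
```

```bash
python3 snap.py w4
python3 - <<'E'
from h import *
a=np.load('w4.npz');save(cv2.resize(a['im'][220:370,240:390],None,fx=4,fy=4,interpolation=cv2.INTER_CUBIC),'w4c.png')
E
```

```text
3.4667 [0.47480644 0.21749502 0.11563414] [ 9.92859474e-01 -1.19289813e-01 -4.65995035e-05  5.32686179e-05] 0.012161214153287005 [ 0.7 -0.6 -0.6]
```

View pics/w4c.png

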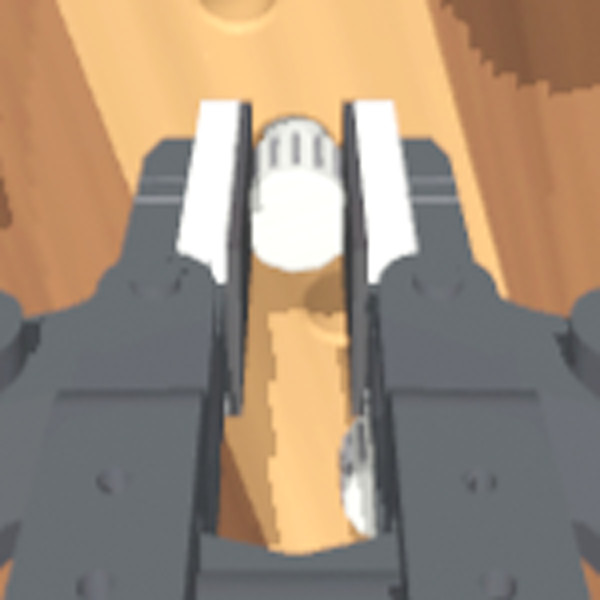

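Head is gripped squarely between the pads. I'll lift, then hover south of the pulley so the bores and arbor show clear of the fingers.

Emit:
drive_tool:
  steps: [0,0,-0.02,0,0,0,1,0,0,-0.035,0,0,0,1,0,0,-0.04,0,0,0,1,0,0,-0.035,0,0,0,1]

```text
clock: 3.85
eef_pos: [0.4746, 0.2174, 0.2471]
tool_rot: [0.993, -0.119, -0.0, 0.0]
ft_force: [1.1, 0.2, -0.8]
grip_width: 0.0122
```

```bash
python3 plan.py .642 -.085 .25 -13.5 1 .037
```

```text
clock 3.85 pos [0.4746 0.2174 0.2471] F [ 1.1  0.2 -0.8] w 0.0122 rows 10
0.0234, 0.0254, -0.0003, 0, 0, -0.02, 1,
0.0234, 0.0254, -0.0003, 0, 0, -0.02, 1,
0.0234, 0.0254, -0.0003, 0, 0, -0.02, 1,
0.0234, 0.0254, -0.0003, 0, 0, -0.02, 1,
0.0234, 0.0254, -0.0003, 0, 0, -0.02, 1,
0.0234, 0.0255, -0.0003, 0, 0, -0.02, 1,
0.0234, 0.0255, -0.0003, 0, 0, -0.02, 1,
0.0234, 0.0255, -0.0003, 0, 0, -0.02, 1,
0.0234, 0.0255, -0.0003, 0, 0, -0.02, 1,
0.0233, 0.0255, -0.0003, 0, 0, -0.02, 1,
```

Emit:
drive_tool:
  steps: [0.015,0.016,0,0,0,0,1,0.026,0.028,0,0,0,0,1,0.026,0.028,0,0,0,0,1,0.026,0.028,0,0,0,0,1,0.026,0.028,0,0,0,0,1,0.026,0.028,0,0,0,0,1,0.026,0.028,0,0,0,0,1,0.026,0.028,0,0,0,0,1]

```text
clock: 4.52
eef_pos: [0.6165, -0.0369, 0.2453]
tool_rot: [0.993, -0.119, -0.0, -0.0]
ft_force: [0.6, 0.8, 0.2]
grip_width: 0.0124
```

Emit:
drive_tool:
  steps: [0.026,0.028,0,0,0,0,1,0.011,0.013,0,0,0,0,1,0,0,0,0,0,0,1,0,0,0,0,0,0,1,0,0,0,0,0,0,1]

```text
clock: 4.93
eef_pos: [0.6418, -0.0832, 0.245]
tool_rot: [0.993, -0.119, -0.001, -0.0]
ft_force: [-0.0, 1.0, 0.2]
grip_width: 0.0121
```

```bash
python3 snap.py w5
```

```text
4.9333 [ 0.6417662  -0.08316767  0.24500747] [ 9.92875013e-01 -1.19157925e-01 -7.30580413e-04 -2.51624127e-04] 0.012067836624221761 [-0.   1.   0.2]
```

View pics/w5.png

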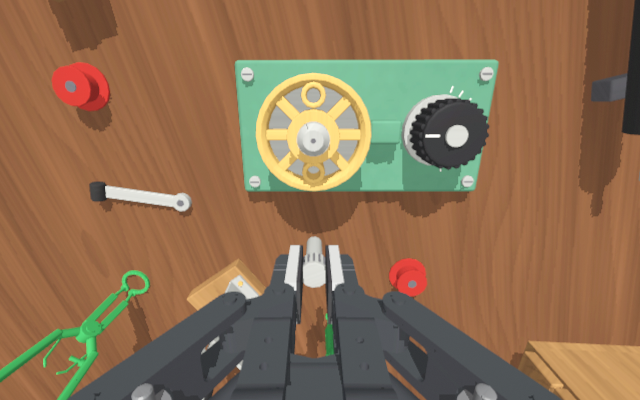

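The pulley is fully visible: bore_1 at about (313,94), bore_2 at about (313,172), arbor end at (313,139), and the pin hangs straight in the jaws. I'll measure these more precisely.

Run:
```python
from h import *
from scipy.optimize import least_squares
a=np.load('w5.npz');K,R,t=a['K'],a['R'],a['t'];P=cloud(a['d'],K,R,t);z=P[...,2];im=a['im']
hsv=cv2.cvtColor(im,cv2.COLOR_RGB2HSV)
save(cv2.resize(im[60:205,240:390],None,fx=5,fy=5,interpolation=cv2.INTER_CUBIC)[:600],'w5c.png')
w=np.zeros(z.shape,bool);w[60:200,245:380]=1
q=P[w&(abs(z-.06)<.002)]
def circ(q,r0=None):
    f=lambda c:np.hypot(q[:,0]-c[0],q[:,1]-c[1])-c[2]
    return least_squares(f,[*q[:,:2].mean(0),.02],loss='soft_l1',f_scale=.001).x
# rim outer
c,r=cv2.minEnclosingCircle(q[:,:2].astype(np.float32));print('rim',c,r,len(q))
q=P[w&(abs(z-.074)<.0015)];c2,r=cv2.minEnclosingCircle(q[:,:2].astype(np.float32));print('hub',c2,r,len(q))
q=P[w&(z>.0912)&(z<.094)];c3,r=cv2.minEnclosingCircle(q[:,:2].astype(np.float32));print('arbtop',c3,r,len(q),q.mean(0))
# knob
w2=np.zeros(z.shape,bool);w2[80:180,395:500]=1
q=P[w2&(abs(z-.0645)<.002)];k,r=cv2.minEnclosingCircle(q[:,:2].astype(np.float32));print('knob',k,r)
for c in (c2,c3): print('yaw',np.degrees(np.arctan2(k[1]-c[1],k[0]-c[0])))
w3=np.zeros(z.shape,bool);w3[55:200,230:505]=1
q=P[w3&(abs(z-.016)<.002)];print('base',cv2.minAreaRect(q[:,:2].astype(np.float32)*1000))
# bores: pixels of depth below .06 inside boss ring region
C=np.array(c2);ya=np.radians(-13.5);Y=np.array([-np.sin(ya),np.cos(ya)])
for s in (1,-1):
    b=C+s*.033*Y; dd=np.hypot(P[...,0]-b[0],P[...,1]-b[1])
    print('exp bore',b,proj([*b,.06],K,R,t), 'arb px',proj([*C,.092],K,R,t))
    q=P[w&(dd<.014)&(abs(z-.06)<.002)];print(len(q), circ(q) if len(q)>5 else '')
# pin in hand
w4=np.zeros(z.shape,bool);w4[230:300,298:330]=1
q=P[w4&(z>.13)&(z<.24)];print('pin',len(q),np.percentile(q,[1,50,99],axis=0).round(4))
```

```text
rim (0.6541091203689575, -0.028686467558145523) 0.04993562772870064 2994
hub (0.6542014479637146, -0.028733640909194946) 0.021905414760112762 1291
arbtop (0.6543420553207397, -0.029087796807289124) 0.009307796135544777 357 [ 0.65414492 -0.02852481  0.09213975]
knob (0.7693947553634644, -0.04902072250843048) 0.022432301193475723
yaw -9.988129640517773
yaw -9.828950477591937
base ((702.5574340820312, -40.003021240234375), (128.3179168701172, 248.37315368652344), 76.29450988769531)
exp bore [0.66190514 0.00335457] [312.63771027  94.26691556] arb px [312.63957509 139.90211482]
412 [0.66218869 0.00429707 0.0089221 ]
exp bore [ 0.64649775 -0.06082185] [313.06383357 172.43191594] arb px [312.63957509 139.90211482]
298 [ 0.64616215 -0.06181517  0.00878147]
pin 1460 [[ 0.6346 -0.0944  0.1444]
 [ 0.6415 -0.0826  0.1799]
 [ 0.652  -0.0698  0.2101]]
```

View pics/w5c.png

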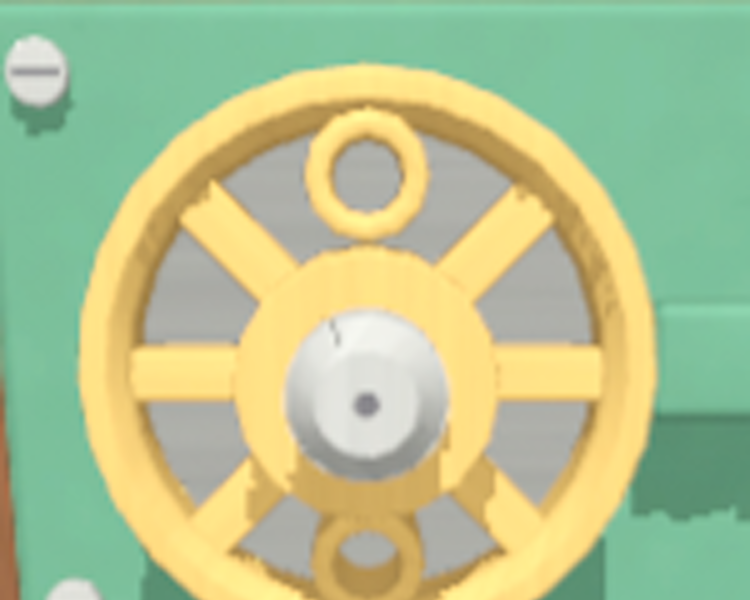

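Run:
```python
from h import *
a=np.load('w5.npz');K,R,t=a['K'],a['R'],a['t'];P=cloud(a['d'],K,R,t);z=P[...,2];im=a['im']
w4=np.zeros(z.shape,bool);w4[225:300,296:332]=1
pix=im[225:300,290:340]
save(cv2.resize(pix,None,fx=8,fy=8,interpolation=cv2.INTER_CUBIC),'w5p.png')
for lo,hi in [(.174,.178),(.178,.183),(.183,.188),(.135,.16),(.16,.174)]:
    q=P[w4&(z>lo)&(z<hi)];
    if len(q): print(lo,len(q),((q.max(0)+q.min(0))/2-a['p']).round(4),(q.mean(0)-a['p']).round(4),q.min(0)-a['p'],q.max(0)-a['p'])
```

```text
0.174 117 [ 0.0028  0.0063 -0.069 ] [ 0.0012  0.0048 -0.0686] [-0.00622362 -0.00087442 -0.07098486] [ 0.01180556  0.01353504 -0.06702286]
0.178 631 [ 0.002   0.0008 -0.0646] [-0.0004 -0.0019 -0.065 ] [-0.00771243 -0.01217808 -0.06700417] [ 0.01174742  0.01377213 -0.06211876]
0.183 86 [ 0.0016  0.0012 -0.0595] [ 0.0016  0.0061 -0.0598] [-0.00832388 -0.01150974 -0.06190219] [ 0.01151373  0.01387357 -0.05701431]
0.135 192 [-0.0009 -0.0023 -0.0941] [-0.0002 -0.0008 -0.0935] [-0.00569153 -0.00568006 -0.10323655] [ 0.00384857  0.00112368 -0.08502943]
0.16 133 [ 0.0003  0.0003 -0.078 ] [ 0.0004  0.0017 -0.0761] [-0.00548472 -0.00345362 -0.08500726] [ 0.00612891  0.0040769  -0.07102646]
```

View pics/w5p.png

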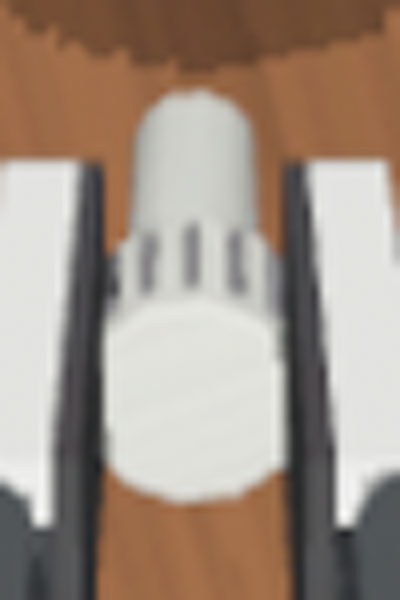

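```bash
python3 - <<'E'
from h import *
a=np.load('w5.npz');K,R,t=a['K'],a['R'],a['t']
print(onz(314.2,275,.180,K,R,t)-a['p'])
E
python3 plan.py .6629 .007 .24 -13.6 1 .035
```

```text
[-0.00071446 -0.00467479 -0.06500747]
clock 4.98 pos [ 0.6417 -0.0826  0.2453] F [0.3 0.1 0.2] w 0.0118 rows 3
-0.0002, -0.0307, 0.0018, -0, 0.02, -0.01, 1,
-0.0002, -0.0307, 0.0018, -0, 0.02, -0.01, 1,
-0.0002, -0.0307, 0.0018, -0, 0.02, -0.01, 1,
```

Emit:
drive_tool:
  steps: [0,-0.031,0,0,0,0,1,0,-0.031,0,0,0,0,1,0,-0.0305,0,0,0,0,1,0,0,0.02,0,0,0,1,0,0,0.02,0,0,0,1,0,0,0.015,0,0,0,1,0,0,0,0,0,0,1,0,0,0,0,0,0,1]

```text
clock: 5.65
eef_pos: [0.6631, 0.0076, 0.19]
tool_rot: [0.993, -0.118, -0.001, 0.0]
ft_force: [0.1, 0.0, -0.9]
grip_width: 0.0124
```

```bash
python3 snap.py w6;python3 plan.py .6629 .007 .18 -13.6 1 .035
python3 - <<'E'
from h import *
a=np.load('w6.npz');save(cv2.resize(a['im'][200:350,220:400],None,fx=4,fy=4,interpolation=cv2.INTER_CUBIC),'w6c.png')
E
```

```text
5.65 [0.66307685 0.00764948 0.18996441] [ 9.92984948e-01 -1.18234171e-01 -1.25133031e-03  9.47999379e-05] 0.01237784700156125 [ 0.1  0.  -0.9]
clock 5.7 pos [0.664  0.0072 0.1913] F [0.8 0.4 0.1] w 0.0125 rows 1
-0.001, 0.0005, 0.0113, -0.01, -0.01, -0.02, 1,
```

View pics/w6c.png

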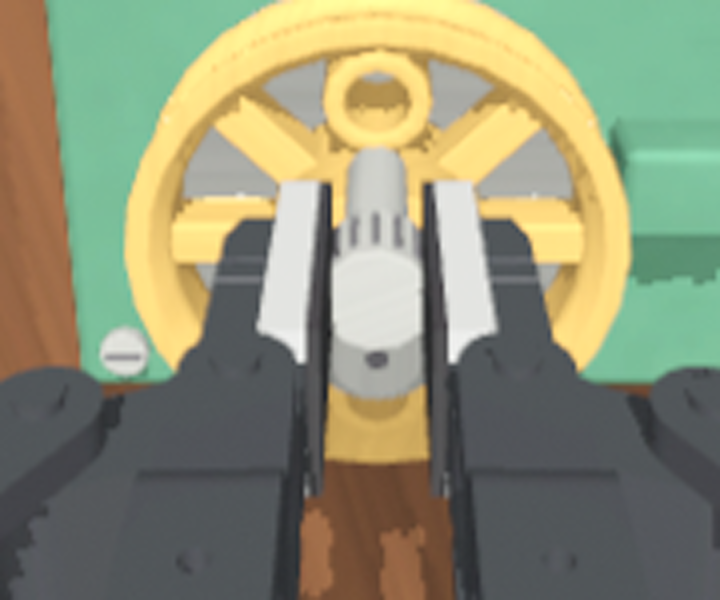

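Run:
```python
from h import *
a=np.load('w6.npz');K,R,t=a['K'],a['R'],a['t']
f=lambda P:((proj(P,K,R,t)-[220,200])*4).round(0)
print(f([.6619,.0034,.06]),a['p'])
for off in ([-.001,-.0037],[-.0007,-.0047],[-.001,-.0027]):
  p=a['p']
  print(off,'foot',f([p[0]+off[0],p[1]+off[1],p[2]-.105]),'front top edge foot',f([p[0]+off[0]+.0012,p[1]+off[1]+.0049,p[2]-.104]),'head',f([p[0]+off[0],p[1]+off[1],p[2]-.065]))
```

```text
[375. 100.] [0.66307685 0.00764948 0.18996441]
[-0.001, -0.0037] foot [375. 158.] front top edge foot [375. 134.] head [373. 294.]
[-0.0007, -0.0047] foot [378. 163.] front top edge foot [378. 139.] head [377. 300.]
[-0.001, -0.0027] foot [373. 153.] front top edge foot [373. 128.] head [372. 288.]
```

```bash
python3 plan.py .6631 .0078 .15 -13.6 1 .015
```

```text
clock 5.7 pos [0.664  0.0072 0.1913] F [0.8 0.4 0.1] w 0.0125 rows 3
-0.0003, -0.0001, 0.0138, -0, -0, -0.01, 1,
-0.0003, -0.0001, 0.0138, -0, -0, -0.01, 1,
-0.0003, -0.0001, 0.0138, -0, -0, -0.01, 1,
```

Emit:
drive_tool:
  steps: [-0.0003,0,0.008,0,0,0,1,0,0,0.01,0,0,0,1,0,0,0.008,0,0,0,1,0,0,0.004,0,0,0,1,0,0,0,0,0,0,1,0,0,0,0,0,0,1]

```text
clock: 6.2
eef_pos: [0.6635, 0.0061, 0.1598]
tool_rot: [0.993, -0.119, -0.001, -0.0]
ft_force: [0.2, 0.7, -1.7]
grip_width: 0.0126
```

```bash
python3 snap.py w7;python3 -c "
from h import *
print(bot.get_obs()['eef_pos'])
a=np.load('w7.npz');save(cv2.resize(a['im'][180:330,220:400],None,fx=4,fy=4,interpolation=cv2.INTER_CUBIC),'w7c.png')"
```

```text
6.2 [0.66354362 0.00614101 0.15983516] [ 9.92847104e-01 -1.19390662e-01 -7.04880028e-04 -1.20504124e-05] 0.012589915599254127 [ 0.2  0.7 -1.7]
[0.66372713 0.00619018 0.16032113]
```

View pics/w7c.png

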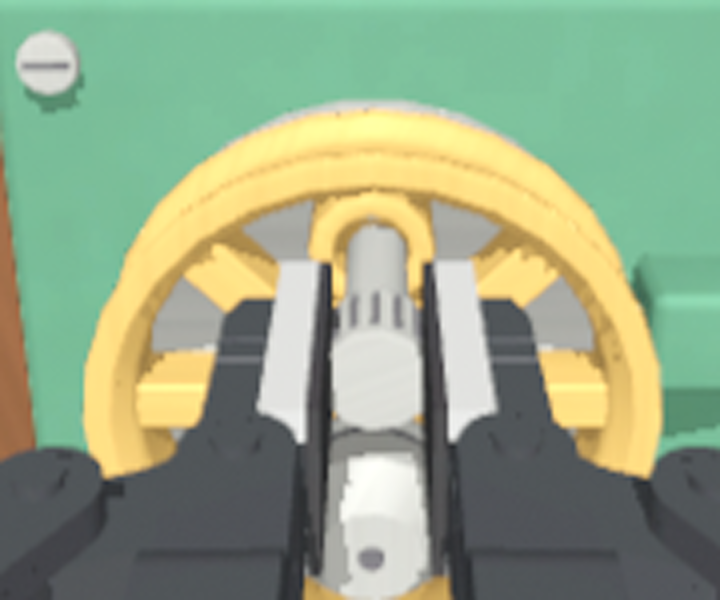

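Foot is just entering the bore (ring centre crop (372,225), pin at (375,240)), with no contact force. I'll nudge outward about 1 mm and lower further.

Emit:
drive_tool:
  steps: [-0.0004,-0.0012,0.003,0,0,0,1,0,0,0.006,0,0,0,1,0,0,0.006,0,0,0,1,0,0,0.005,0,0,0,1,0,0,0,0,0,0,1,0,0,0,0,0,0,1]

```text
clock: 6.75
eef_pos: [0.6635, 0.0074, 0.1397]
tool_rot: [0.993, -0.119, -0.001, 0.0]
ft_force: [-0.4, 0.2, 0.0]
grip_width: 0.0121
```

Emit:
drive_tool:
  steps: [0,0,0.0015,0,0,0,1,0,0,0.001,0,0,0,1,0,0,0,0,0,0,1]

```text
clock: 7.0
eef_pos: [0.6639, 0.0075, 0.138]
tool_rot: [0.993, -0.119, 0.0, -0.0]
ft_force: [-0.1, -0.8, 0.4]
grip_width: 0.0125
```

```bash
python3 snap.py w8;python3 -c "
from h import *
a=np.load('w8.npz');save(cv2.resize(a['im'][180:330,220:400],None,fx=4,fy=4,interpolation=cv2.INTER_CUBIC),'w8c.png')"
```

```text
7.0 [0.66387551 0.00747207 0.13800904] [ 9.92857920e-01 -1.19302706e-01  1.18172890e-04 -1.15779341e-05] 0.012475534827534426 [-0.1 -0.8  0.4]
```

View pics/w8c.png

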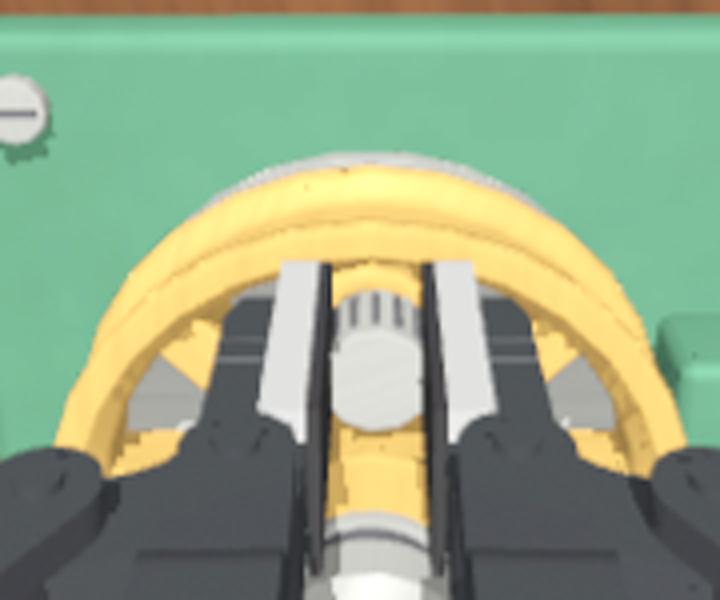

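Pin 1 is about 1 mm from home. I'll release and rise.

Emit:
drive_tool:
  steps: [0,0,0.0005,0,0,0,0.5,0,0,0,0,0,0,0.2,0,0,0,0,0,0,-0.1,0,0,0,0,0,0,-0.1,0,0,-0.02,0,0,0,-0.3,0,0,-0.04,0,0,0,-0.3,0,0,-0.035,0,0,0,-0.3,0,0,-0.01,0,0,0,-0.3]

```text
clock: 7.72
eef_pos: [0.6661, 0.0075, 0.2496]
tool_rot: [0.993, -0.119, 0.005, -0.001]
ft_force: [1.1, -0.8, 1.9]
grip_width: 0.0553
```

```bash
python3 snap.py w9;python3 -c "
from h import *
a=np.load('w9.npz');save(cv2.resize(a['im'][180:330,220:400],None,fx=4,fy=4,interpolation=cv2.INTER_CUBIC),'w9c.png')
K,R,t=a['K'],a['R'],a['t'];P=cloud(a['d'],K,R,t)
dd=np.hypot(P[...,0]-.6619,P[...,1]-.0034);q=P[(dd<.006)];print(len(q),np.median(q,0))"
python3 plan.py .4754 .155 .24 -13.6 -.3 .037
```

```text
7.7167 [0.66607322 0.00750206 0.24955672] [ 9.92846252e-01 -1.19284225e-01  5.20836029e-03 -6.83179226e-04] 0.055283377673032694 [ 1.1 -0.8  1.9]
129 [0.66172055 0.00362271 0.07195365]
clock 7.77 pos [0.6664 0.0075 0.2498] F [-0.2 -1.1  2.4] w 0.0554 rows 7
-0.0315, -0.014, 0.0011, -0.02, -0.09, -0.01, -0.3,
-0.0315, -0.014, 0.0011, -0.02, -0.09, -0.01, -0.3,
-0.0315, -0.014, 0.0012, -0.02, -0.09, -0.01, -0.3,
-0.0315, -0.014, 0.0012, -0.02, -0.09, -0.01, -0.3,
-0.0315, -0.014, 0.0013, -0.02, -0.09, -0.01, -0.3,
-0.0315, -0.014, 0.0013, -0.02, -0.09, -0.01, -0.3,
-0.0315, -0.0141, 0.0014, -0.02, -0.09, -0.01, -0.3,
```

View pics/w9c.png

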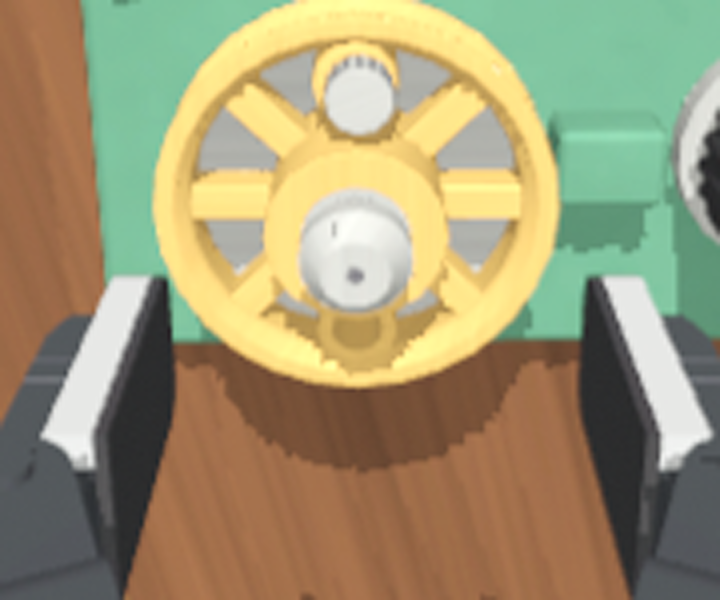

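Head top reads 72 mm, so pin 1 is home. Now the second pin.

Emit:
drive_tool:
  steps: [-0.02,-0.009,0,0,0,0,-0.3,-0.036,-0.016,0,0,0,0,-0.3,-0.036,-0.016,0,0,0,0,-0.3,-0.036,-0.016,0,0,0,0,-0.3,-0.036,-0.016,0,0,0,0,-0.3,-0.036,-0.016,0.01,0,0,0,-0.3,-0.021,-0.0095,0.04,0,0,0,-0.3,0,0,0.04,0,0,0,-0.3]

```text
clock: 8.43
eef_pos: [0.4719, 0.1568, 0.1574]
tool_rot: [0.993, -0.117, 0.002, -0.001]
ft_force: [0.9, 1.2, -0.6]
grip_width: 0.0558
```

```bash
python3 plan.py .4752 .1562 .1105 -13.6 -.3 .03
```

```text
clock 8.43 pos [0.4719 0.1568 0.1574] F [ 0.9  1.2 -0.6] w 0.0558 rows 2
0.0016, -0, 0.0234, -0.09, -0.08, 0.08, -0.3,
0.0016, -0.0001, 0.0234, -0.09, -0.08, 0.08, -0.3,
```

Emit:
drive_tool:
  steps: [0.001,0,0.02,0,0,0,-0.3,0,0,0.015,0,0,0,-0.3,0,0,0,0,0,0,-0.3,0,0,0,0,0,0,-0.3]

```text
clock: 8.77
eef_pos: [0.4741, 0.1536, 0.1203]
tool_rot: [0.993, -0.119, -0.001, 0.001]
ft_force: [-0.2, 0.4, 0.7]
grip_width: 0.0553
```

```bash
python3 snap.py w10; python3 plan.py .4752 .1562 .1105 -13.6 -.3 .03;  python3 - <<'E'
from h import *
a=np.load('w10.npz');K,R,t=a['K'],a['R'],a['t'];P=cloud(a['d'],K,R,t);z=P[...,2]
dd=np.hypot(P[...,0]-.4758,P[...,1]-.1586)
q=P[(dd<.014)&(z>.0445)&(z<.05)];print(len(q),((q.max(0)+q.min(0))/2).round(4),q.mean(0).round(4))
E
```

```text
8.7667 [0.47410725 0.15363793 0.12030386] [ 9.92864419e-01 -1.19238110e-01 -1.44683860e-03  6.51331946e-04] 0.05526381611561266 [-0.2  0.4  0.7]
clock 8.82 pos [0.4751 0.1539 0.1214] F [ 0.1 -0.5  0.8] w 0.0553 rows 1
-0.0005, -0.0023, 0.0109, 0.02, 0.03, -0.11, -0.3,
546 [0.4759 0.1579 0.0459] [0.476  0.1583 0.0459]
```

View pics/w10.png

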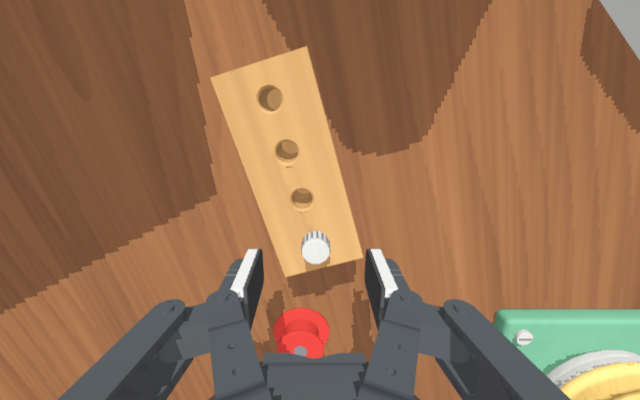

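The pin head at (315,247) is centred between the jaws. The red hub below is well clear in height.

Emit:
drive_tool:
  steps: [0,-0.0015,0.0055,0,0,0,-0.3,0,0,0.005,0,0,0,-0.3,0,0,0,0,0,0,0.2,0,0,0,0,0,0,0.6,0,0,0,0,0,0,1,0,0,0,0,0,0,1,0,0,0,0,0,0,1,0,0,0,0,0,0,1]

```text
clock: 9.48
eef_pos: [0.4758, 0.1554, 0.1114]
tool_rot: [0.993, -0.119, 0.0, -0.0]
ft_force: [-1.1, -0.7, 3.6]
grip_width: 0.0123
```

Emit:
drive_tool:
  steps: [0,0,-0.004,0,0,0,1,0,0,-0.02,0,0,0,1,0,0,-0.035,0,0,0,1,0,0,-0.04,0,0,0,1,0,0,-0.03,0,0,0,1]

```text
clock: 9.9
eef_pos: [0.4757, 0.1554, 0.2425]
tool_rot: [0.993, -0.119, 0.001, -0.0]
ft_force: [0.3, 0.3, -0.0]
grip_width: 0.0124
```

```bash
python3 snap.py w11; python3 plan.py .643 -.079 .235 -13.6 1 .037;  python3 - <<'E'
from h import *
a=np.load('w11.npz');save(cv2.resize(a['im'][220:370,240:390],None,fx=4,fy=4,interpolation=cv2.INTER_CUBIC),'w11c.png')
E
```

```text
9.9 [0.47565517 0.15542656 0.24246203] [ 9.92858769e-01 -1.19293996e-01  5.69738837e-04 -2.89329101e-04] 0.01235714738755115 [ 0.3  0.3 -0. ]
clock 9.95 pos [0.4784 0.1563 0.2485] F [2.5 0.3 3.2] w 0.012 rows 8
0.0269, 0.0237, 0.0018, -0.05, -0.07, -0.01, 1,
0.0269, 0.0237, 0.0018, -0.05, -0.07, -0.01, 1,
0.0269, 0.0237, 0.0018, -0.05, -0.07, -0.01, 1,
0.0269, 0.0237, 0.0018, -0.05, -0.07, -0.01, 1,
0.0269, 0.0237, 0.0018, -0.05, -0.07, -0.01, 1,
0.0269, 0.0237, 0.0017, -0.05, -0.07, -0.01, 1,
0.0269, 0.0237, 0.0017, -0.05, -0.07, -0.01, 1,
0.0269, 0.0238, 0.0017, -0.05, -0.07, -0.01, 1,
```

View pics/w11c.png

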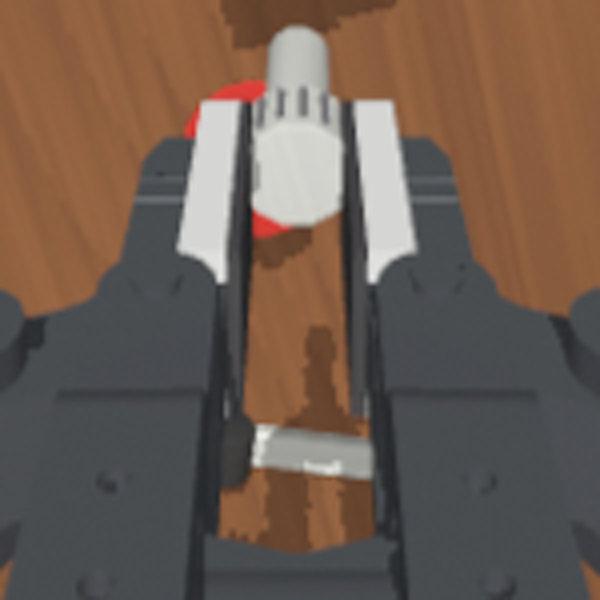

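Emit:
drive_tool:
  steps: [0.015,0.013,0,0,0,0,1,0.028,0.0235,0,0,0,0,1,0.03,0.025,0,0,0,0,1,0.03,0.025,0,0,0,0,1,0.03,0.025,0,0,0,0,1,0.03,0.025,0,0,0,0,1,0.03,0.025,0,0,0,0,1,0.02,0.016,0,0,0,0,1]

```text
clock: 10.62
eef_pos: [0.6418, -0.0708, 0.2391]
tool_rot: [0.993, -0.12, 0.0, 0.0]
ft_force: [0.4, -0.7, -0.7]
grip_width: 0.0118
```

```bash
python3 plan.py .6465 -.0637 .20 -13.6 1 .037
```

```text
clock 10.62 pos [ 0.6418 -0.0708  0.2391] F [ 0.4 -0.7 -0.7] w 0.0118 rows 2
0.0014, -0.004, 0.0196, 0.02, -0.01, -0.12, 1,
0.0014, -0.004, 0.0196, 0.02, -0.01, -0.12, 1,
```

Emit:
drive_tool:
  steps: [0.001,-0.004,0.015,0,0,0,1,0.001,-0.003,0.02,0,0,0,1,0,0,0.013,0,0,0,1,0,0,0,0,0,0,1,0,0,0,0,0,0,1,0,0,0,0,0,0,1]

```text
clock: 11.12
eef_pos: [0.6443, -0.0612, 0.1926]
tool_rot: [0.993, -0.119, 0.0, -0.0]
ft_force: [-0.3, 0.2, 0.5]
grip_width: 0.0121
```

```bash
python3 snap.py w12
python3 - <<'E'
from h import *
a=np.load('w12.npz');K,R,t=a['K'],a['R'],a['t'];p=a['p']
save(cv2.resize(a['im'][200:350,220:400],None,fx=4,fy=4,interpolation=cv2.INTER_CUBIC),'w12c.png')
f=lambda P:((proj(P,K,R,t)-[220,200])*4).round(0)
print('bore',f([.6465,-.0608,.06]),'head',f([p[0]+.0001,p[1]+.0029,p[2]-.0654]),'foot',f([p[0]+.0001,p[1]+.0029,p[2]-.1054]))
E
```

```text
11.1167 [ 0.64431103 -0.06115204  0.19262277] [ 9.92864329e-01 -1.19248594e-01  4.43362847e-04 -3.18738162e-05] 0.012093813396002968 [-0.3  0.2  0.5]
bore [384.  69.] head [368. 249.] foot [370. 121.]
```

View pics/w12c.png

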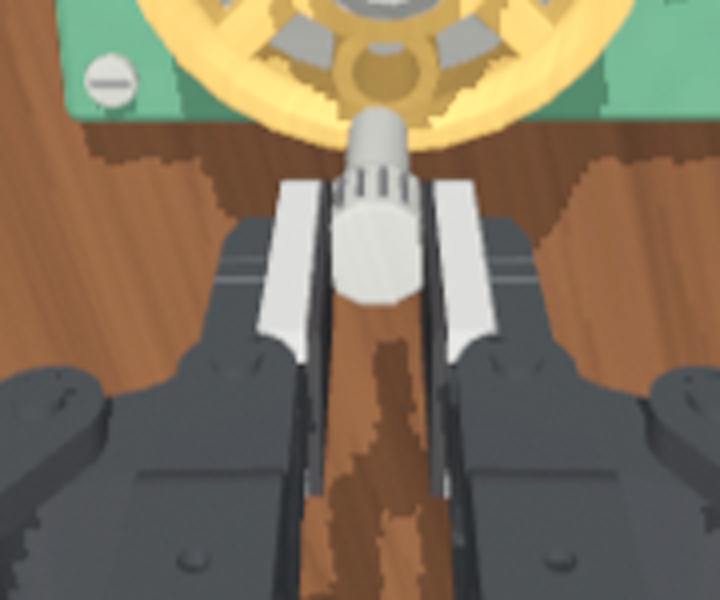

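```bash
python3 - <<'E'
from h import *
a=np.load('w12.npz');K,R,t=a['K'],a['R'],a['t'];p=a['p']
g=lambda u,v,h:onz(220+u/4,200+v/4,h,K,R,t)
b=g(387,70,.06); h=g(377,252,p[2]-.0654)
d=b-h; print(b,h,d[:2]); q=p+[d[0],d[1],0]; print('tcp target',q)
E
python3 plan.py .648 -.0637 .18 -13.6 1 .03
```

```text
[ 0.64699286 -0.06102991  0.06      ] [ 0.64545443 -0.05892692  0.12722277] [ 0.00153843 -0.00210299]
tcp target [ 0.64584946 -0.06325503  0.19262277]
clock 11.17 pos [ 0.6446 -0.0611  0.1932] F [0.2 0.5 0.2] w 0.0121 rows 1
0.0039, 0.0017, 0.0132, -0.02, -0.12, -0.09, 1,
```

Emit:
drive_tool:
  steps: [0.0018,0.0019,0.005,0,0,0,1,0,0,0.01,0,0,0,1,0,0,0.008,0,0,0,1,0,0,0,0,0,0,1,0,0,0,0,0,0,1]

```text
clock: 11.58
eef_pos: [0.6445, -0.0634, 0.1676]
tool_rot: [0.993, -0.119, -0.001, 0.0]
ft_force: [-0.1, -0.6, -1.4]
grip_width: 0.0121
```

```bash
python3 snap.py w13
python3 - <<'E'
from h import *
a=np.load('w13.npz');K,R,t=a['K'],a['R'],a['t'];p=a['p']
save(cv2.resize(a['im'][180:330,220:400],None,fx=4,fy=4,interpolation=cv2.INTER_CUBIC),'w13c.png')
E
```

```text
11.5833 [ 0.64447324 -0.06340367  0.1675825 ] [ 9.92856895e-01 -1.19303587e-01 -1.35601505e-03  2.46979509e-05] 0.012107512428438195 [-0.1 -0.6 -1.4]
```

View pics/w13c.png

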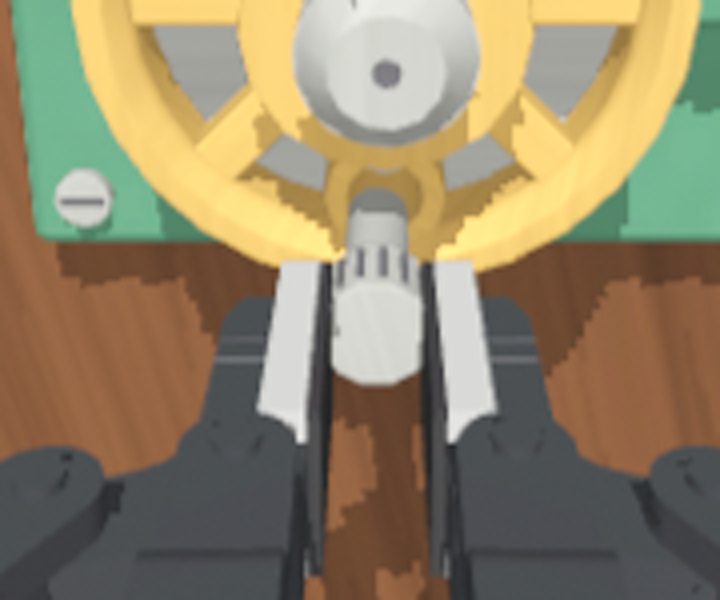

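Emit:
drive_tool:
  steps: [0.0014,0,0,0,0,0,1,0,0,0.004,0,0,0,1,0,0,0.004,0,0,0,1,0,0,0,0,0,0,1]

```text
clock: 11.97
eef_pos: [0.6462, -0.0637, 0.1599]
tool_rot: [0.993, -0.119, -0.001, -0.0]
ft_force: [0.7, 0.1, -0.5]
grip_width: 0.012
```

```bash
python3 snap.py w14
python3 - <<'E'
from h import *
a=np.load('w14.npz');K,R,t=a['K'],a['R'],a['t'];p=a['p']
save(cv2.resize(a['im'][180:330,220:400],None,fx=4,fy=4,interpolation=cv2.INTER_CUBIC),'w14c.png')
E
```

```text
11.9667 [ 0.64622489 -0.06372768  0.15993222] [ 9.92863787e-01 -1.19251848e-01 -7.05359474e-04 -4.71921070e-06] 0.011984083418760194 [ 0.7  0.1 -0.5]
```

View pics/w14c.png

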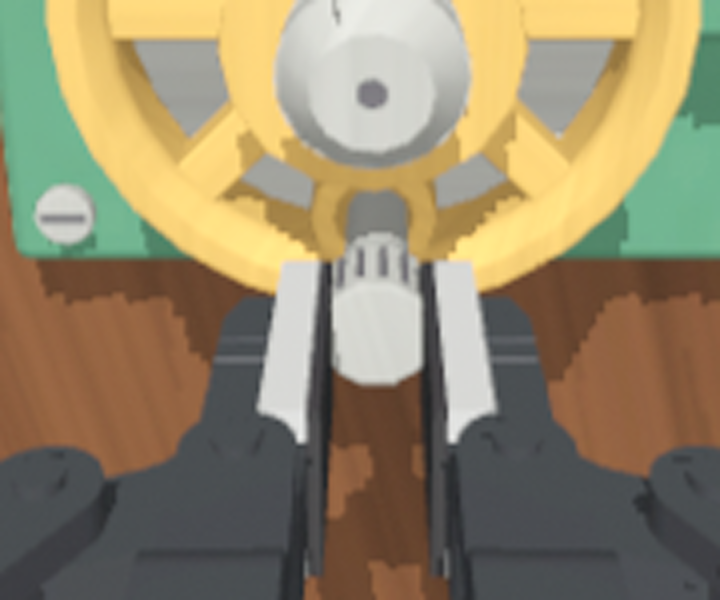

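The foot is inside the bore with boss and pin aligned at about (375,205). No contact force. Lowering on.

Emit:
drive_tool:
  steps: [-0.0003,0,0.006,0,0,0,1,0,0,0.007,0,0,0,1,0,0,0.006,0,0,0,1,0,0,0.0025,0,0,0,1,0,0,0,0,0,0,1,0,0,0,0,0,0,1]

```text
clock: 12.52
eef_pos: [0.6463, -0.0637, 0.139]
tool_rot: [0.993, -0.119, -0.0, 0.0]
ft_force: [0.8, -0.3, -0.7]
grip_width: 0.0116
```

Emit:
drive_tool:
  steps: [0,0,0.001,0,0,0,1,0,0,0,0,0,0,0.5,0,0,0,0,0,0,0.2,0,0,0,0,0,0,-0.1,0,0,0,0,0,0,-0.1,0,0,-0.02,0,0,0,-0.3,0,0,-0.04,0,0,0,-0.3,0,0,-0.035,0,0,0,-0.3]

```text
clock: 13.18
eef_pos: [0.6455, -0.0637, 0.2335]
tool_rot: [0.993, -0.119, -0.002, 0.0]
ft_force: [0.9, 0.3, 0.5]
grip_width: 0.0552
```

```bash
python3 snap.py w15;python3 -c "
from h import *
a=np.load('w15.npz')
K,R,t=a['K'],a['R'],a['t'];P=cloud(a['d'],K,R,t);im=a['im']
save(im,'w15.png')
for b in [(.6619,.0034),(.6465,-.0608)]:
  dd=np.hypot(P[...,0]-b[0],P[...,1]-b[1]);q=P[(dd<.006)];print(len(q),np.median(q,0))"
```

```text
13.1833 [ 0.64553576 -0.06366159  0.23348186] [ 9.92854611e-01 -1.19319662e-01 -1.59297050e-03  3.85383683e-05] 0.05524079997391024 [0.9 0.3 0.5]
194 [0.66192126 0.00350501 0.07199891]
150 [ 0.64645192 -0.06080334  0.07189208]
```

View pics/w15.png

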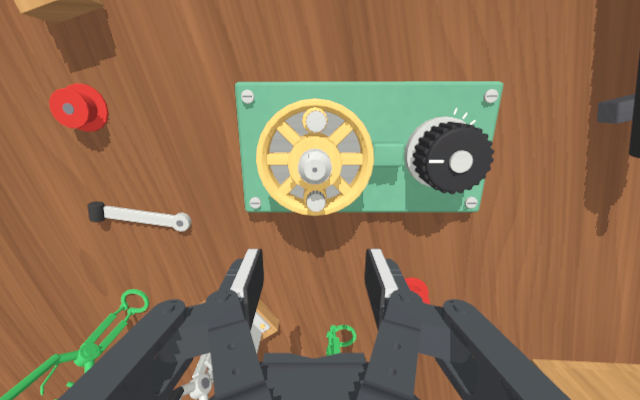

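Both heads read 72 mm, so both pins are home. Next I'll move over the pliers and turn the jaws to the handle line.

```bash
python3 plan.py .494 -.215 .32 -68 -1 .04
```

```text
clock 13.23 pos [ 0.6491 -0.064   0.2434] F [ 2.6 -1.1  6. ] w 0.0555 rows 8
-0.0142, 0.0229, -0.0098, -0.05, -0.08, 6.79, -1,
-0.0114, 0.0244, -0.0097, -0.05, -0.08, 6.79, -1,
-0.0085, 0.0256, -0.0097, -0.05, -0.08, 6.79, -1,
-0.0054, 0.0265, -0.0097, -0.05, -0.08, 6.79, -1,
-0.0023, 0.0269, -0.0096, -0.05, -0.08, 6.79, -1,
0.0009, 0.027, -0.0096, -0.05, -0.08, 6.79, -1,
0.0041, 0.0267, -0.0096, -0.05, -0.08, 6.79, -1,
0.0072, 0.0261, -0.0096, -0.05, -0.08, 6.79, -1,
```

Emit:
drive_tool:
  steps: [-0.012,0.019,-0.018,0,0,5,-1,-0.0115,0.0245,-0.018,0,0,7,-1,-0.0085,0.026,-0.014,0,0,7,-1,-0.0055,0.0265,-0.01,0,0,7,-1,-0.0025,0.027,-0.007,0,0,7,-1,0.001,0.027,-0.005,0,0,7,-1,0.004,0.027,-0.004,0,0,7,-1,0.0075,0.026,0,0,0,7,-1]

```text
clock: 13.9
eef_pos: [0.4964, -0.2158, 0.3107]
tool_rot: [0.829, -0.559, 0.001, -0.0]
ft_force: [1.1, 0.6, 0.3]
grip_width: 0.0855
```

```bash
python3 plan.py .494 -.215 .31 -68 -1 .04
```

```text
clock 13.9 pos [ 0.4964 -0.2158  0.3107] F [1.1 0.6 0.3] w 0.0855 rows 1
-0.0016, 0.0019, 0.0007, -0.11, -0.12, -0.04, -1,
```

Emit:
drive_tool:
  steps: [0,0,0,0,0,0,-1,0,0,0,0,0,0,-1,0,0,0,0,0,0,-1]

```text
clock: 14.15
eef_pos: [0.4973, -0.2148, 0.3096]
tool_rot: [0.831, -0.557, 0.0, -0.0]
ft_force: [-0.5, 0.3, -0.4]
grip_width: 0.0853
```

```bash
python3 snap.py w16
python3 - <<'E'
from h import *
a=np.load('w16.npz');K,R,t=a['K'],a['R'],a['t'];P=cloud(a['d'],K,R,t);z=P[...,2];p=a['p']
hsv=cv2.cvtColor(a['im'],cv2.COLOR_RGB2HSV)
near=np.hypot(P[...,0]-.5,P[...,1]-.212)<.07
near=(np.hypot(P[...,0]-.5,P[...,1]+.212)<.07)
for lo,hi in [(.0185,.0215),(.0215,.03),(.1,.1055),(.108,.125),(.125,.145),(.145,.166),(.166,.175)]:
    m=near&(z>lo)&(z<hi); q=P[m]
    if len(q)>5: r=cv2.minAreaRect(q[:,:2].astype(np.float32)*1000);print(lo,hi,len(q),q.mean(0).round(4),np.round(r[0],1),np.round(r[1],1),round(r[2],1),q[:,2].max())
E
```

```text
14.15 [ 0.49726927 -0.21480742  0.30960532] [ 8.30674310e-01 -5.56758444e-01  3.71869080e-04 -2.96384765e-04] 0.0852904740338379 [-0.5  0.3 -0.4]
0.0185 0.0215 1928 [ 0.5027 -0.2103  0.0199] [ 507.5 -208.3] [78.6 79.7] 22.3 0.021498914619684555
0.0215 0.03 864 [ 0.5232 -0.202   0.0237] [ 507.8 -209. ] [74.4 74.3] 22.3 0.029803478514744984
0.1 0.1055 422 [ 0.5153 -0.2056  0.1032] [ 508.6 -208.1] [47.5 55.3] 22.3 0.10549363954010267
0.108 0.125 228 [ 0.4947 -0.2151  0.1177] [ 493.1 -214.4] [10.4 48.2] 22.7 0.12497992112225773
0.125 0.145 239 [ 0.4945 -0.2135  0.1353] [ 493.1 -214.5] [10.4 51.9] 22.2 0.14484153205892822
0.145 0.166 249 [ 0.495  -0.2132  0.1559] [ 492.6 -214.8] [11.6 57.2] 22.3 0.16596449136030492
0.166 0.175 246 [ 0.4929 -0.215   0.1685] [ 492.5 -215. ] [11.7 58.8] 22.3 0.1703553898825309
```

View pics/w16.png

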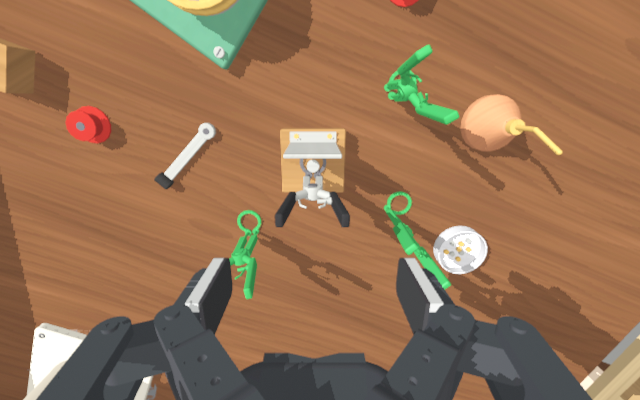

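The black pliers' handles (285–340, 207) and clip (313,170) are clear, with the green decoys well to the sides. Handle centre is (0.4926,-0.2148) and the jaws are aligned. Descending.

Emit:
drive_tool:
  steps: [-0.0018,0.0043,0.015,0,0,0,-1,0,0,0.025,0,0,0,-1,0,0,0.025,0,0,0,-1,0,0,0.015,0,0,0,-1,0,0,0.005,0,0,0,-1,0,0,0,0,0,0,-1]

```text
clock: 14.7
eef_pos: [0.4922, -0.2137, 0.2226]
tool_rot: [0.831, -0.556, -0.002, 0.0]
ft_force: [-1.1, -0.4, 0.8]
grip_width: 0.0856
```

```bash
python3 snap.py w17; python3 plan.py .4926 -.2148 .206 -67.7 -1
python3 - <<'E'
from h import *
a=np.load('w17.npz');K,R,t=a['K'],a['R'],a['t'];P=cloud(a['d'],K,R,t);z=P[...,2];p=a['p']
near=(np.hypot(P[...,0]-.5,P[...,1]+.212)<.05)
for lo,hi in [(.108,.125),(.125,.145),(.145,.166),(.166,.175)]:
    m=near&(z>lo)&(z<hi); q=P[m]
    if len(q)>5: r=cv2.minAreaRect(q[:,:2].astype(np.float32)*1000);print(lo,hi,len(q),q.mean(0).round(4),np.round(r[0],1),np.round(r[1],1),round(r[2],1),q[:,2].max())
E
```

```text
14.7 [ 0.49220243 -0.21365745  0.22262468] [ 8.31058423e-01 -5.56182028e-01 -1.83629236e-03  2.78532409e-04] 0.08561021768216805 [-1.1 -0.4  0.8]
clock 14.75 pos [ 0.4929 -0.2141  0.2241] F [0.4 0.1 0.5] w 0.0855 rows 1
0.0006, 0.0005, 0.0181, 0.04, 0.05, 0.09, -1,
0.108 0.125 555 [ 0.4951 -0.2156  0.1175] [ 493.2 -214.5] [10.6 48. ] 22.1 0.12497724649080595
0.125 0.145 660 [ 0.4948 -0.2138  0.135 ] [ 493.1 -214.7] [11.  52.6] 22.3 0.14494361521944948
0.145 0.166 904 [ 0.4952 -0.2137  0.1571] [ 492.3 -212.9] [19.3 86.2] 22.5 0.16599829089554483
0.166 0.175 1298 [ 0.4952 -0.2146  0.1697] [ 493.5 -214.7] [23.1 99.8] 22.4 0.1749930848210114
```

View pics/w17.png

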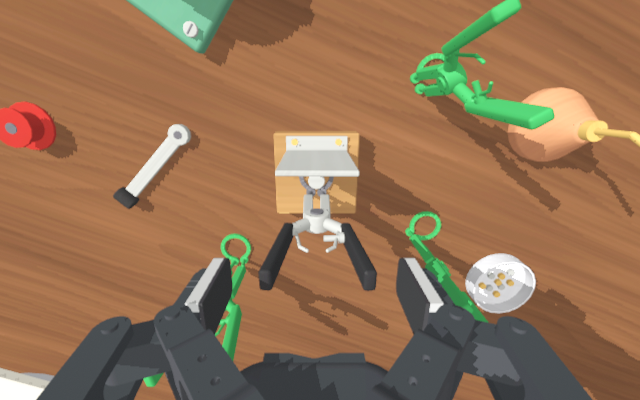

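Emit:
drive_tool:
  steps: [0.0012,0.0007,0.01,0,0,0,-1,0,0,0.008,0,0,0,-1,0,0,0,0,0,0,-1,0,0,0,0,0,0,-0.6,0,0,0,0,0,0,-0.3,0,0,0,0,0,0,-0.3,0,0,0,0,0,0,-0.3]

```text
clock: 15.33
eef_pos: [0.4927, -0.2164, 0.2076]
tool_rot: [0.83, -0.557, 0.001, -0.0]
ft_force: [-1.0, 0.6, 3.6]
grip_width: 0.0556
```

Emit:
drive_tool:
  steps: [0,0,0,0,0,0,-0.2,0,0,0,0,0,0,-0.1,0,0,0,0,0,0,0,0,0,0,0,0,0,0.06,0,0,0,0,0,0,0.06,0,0,0,0,0,0,0.06]

```text
clock: 15.83
eef_pos: [0.4928, -0.2157, 0.2099]
tool_rot: [0.831, -0.557, 0.002, -0.001]
ft_force: [-5.4, 3.7, 16.3]
grip_width: 0.0409
```

```bash
python3 snap.py w18; python3 -c "
from h import *
a=np.load('w18.npz');save(cv2.resize(a['im'][110:310,215:415],None,fx=3,fy=3,interpolation=cv2.INTER_CUBIC),'w18c.png')"
```

```text
15.8333 [ 0.492843   -0.21573895  0.20986006] [ 0.83059656 -0.55687062  0.00166374 -0.00130293] 0.04090918765486724 [-5.4  3.7 16.3]
```

View pics/w18c.png

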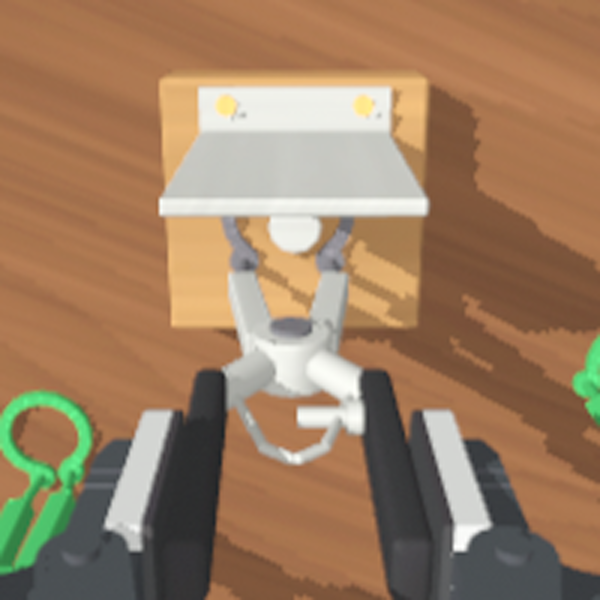

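Emit:
drive_tool:
  steps: [0,0,-0.0015,0,0,0,0.1,0,0,-0.0015,0,0,0,0.15,0,0,0,0,0,0,0.15,0,0,0,0,0,0,0.15]

```text
clock: 16.22
eef_pos: [0.4925, -0.2162, 0.2106]
tool_rot: [0.831, -0.557, 0.001, -0.0]
ft_force: [-2.7, 1.1, 6.9]
grip_width: 0.039
```

Emit:
drive_tool:
  steps: [0,0,-0.002,0,0,0,0.15,0,0,-0.001,0,0,0,0.15,0,0,0,0,0,0,0.15]

```text
clock: 16.47
eef_pos: [0.492, -0.2162, 0.212]
tool_rot: [0.83, -0.557, -0.0, 0.0]
ft_force: [0.4, 0.1, -2.1]
grip_width: 0.0387
```

```bash
python3 snap.py w19; python3 -c "
from h import *
a=np.load('w19.npz');save(cv2.resize(a['im'][110:310,215:415],None,fx=3,fy=3,interpolation=cv2.INTER_CUBIC),'w19c.png')"
```

```text
16.4667 [ 0.49202653 -0.21624527  0.21199022] [ 8.30442238e-01 -5.57104611e-01 -3.33463548e-04  1.76080589e-04] 0.03869135357609159 [ 0.4  0.1 -2.1]
```

View pics/w19c.png

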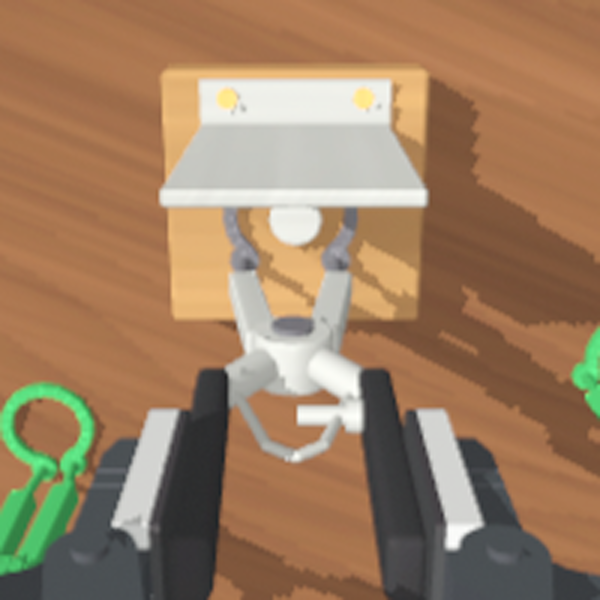

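Emit:
drive_tool:
  steps: [0,0,-0.01,0,0,0,0.15,0,0,-0.02,0,0,0,0.15,0,0,-0.025,0,0,0,0.15,0,0,-0.025,0,0,0,0.15,0,0,-0.02,0,0,0,0.15,0,0,-0.01,0,0,0,0.15,0,0,0,0,0,0,0.15,0,0,0,0,0,0,0.15]

```text
clock: 17.18
eef_pos: [0.4922, -0.2162, 0.3223]
tool_rot: [0.83, -0.557, 0.0, -0.0]
ft_force: [-0.2, 0.6, -2.4]
grip_width: 0.0385
```

```bash
python3 snap.py w20
python3 - <<'E'
from h import *
a=np.load('w20.npz');save(cv2.resize(a['im'][110:310,215:415],None,fx=3,fy=3,interpolation=cv2.INTER_CUBIC),'w20c.png')
K,R,t=a['K'],a['R'],a['t'];P=cloud(a['d'],K,R,t);z=P[...,2];p=a['p']
w=np.zeros(z.shape,bool);w[100:310,200:430]=1
q=(P[w]-p); print(p)
for lo in np.arange(-.20,-.03,.005):
    s=q[(q[:,2]>lo)&(q[:,2]<=lo+.005)]
    if len(s)>5: print(round(lo,3),len(s),s.mean(0).round(4))
E
```

```text
17.1833 [ 0.49222248 -0.21620058  0.32228484] [ 8.30484141e-01 -5.57042244e-01  1.71253683e-04 -1.14375650e-05] 0.038507658735240625 [-0.2  0.6 -2.4]
[ 0.49222248 -0.21620058  0.32228484]
-0.2 111 [-0.0352 -0.0376 -0.1974]
-0.195 93 [-0.0375 -0.0343 -0.1926]
-0.19 586 [ 0.0025  0.0056 -0.1877]
-0.185 84 [-0.0609  0.0022 -0.1824]
-0.18 89 [-0.056  -0.0072 -0.1772]
-0.175 106 [-0.035  -0.0497 -0.1737]
-0.17 22 [ 0.0004  0.0049 -0.1668]
-0.165 42 [ 0.0012  0.004  -0.1628]
-0.16 53 [ 0.0009  0.0029 -0.1575]
-0.155 40 [ 0.0018  0.003  -0.1527]
-0.15 58 [ 0.001   0.0026 -0.1476]
-0.145 50 [ 0.0006  0.0047 -0.142 ]
-0.14 59 [ 0.0021  0.0011 -0.1377]
-0.135 58 [ 0.0011  0.0029 -0.1327]
-0.13 34 [ 0.0004  0.0045 -0.1273]
-0.125 77 [ 0.0031  0.0031 -0.1222]
-0.12 92 [ 0.0047  0.0036 -0.1173]
-0.115 278 [ 0.0011  0.0019 -0.1117]
-0.11 240 [ 0.      0.0012 -0.1082]
-0.105 141 [ 0.0004  0.0017 -0.1026]
-0.1 142 [ 0.0015  0.0023 -0.0976]
-0.095 110 [ 0.0025  0.0034 -0.0925]
-0.09 265 [ 0.0027 -0.0027 -0.0872]
-0.085 145 [ 0.0022  0.0025 -0.0826]
-0.08 164 [ 0.0025  0.0006 -0.0773]
-0.075 192 [ 0.0021  0.0016 -0.0727]
-0.07 209 [ 0.0065  0.0025 -0.067 ]
-0.065 392 [ 0.0069  0.0028 -0.0624]
-0.06 451 [ 0.0074  0.0024 -0.0574]
-0.055 513 [ 0.0069  0.0031 -0.0524]
-0.05 538 [ 0.0071  0.0029 -0.0473]
-0.045 645 [ 0.0065  0.0029 -0.0423]
-0.04 911 [ 0.0031  0.0021 -0.0384]
-0.035 563 [ 0.0074  0.0032 -0.033 ]
```

View pics/w20c.png

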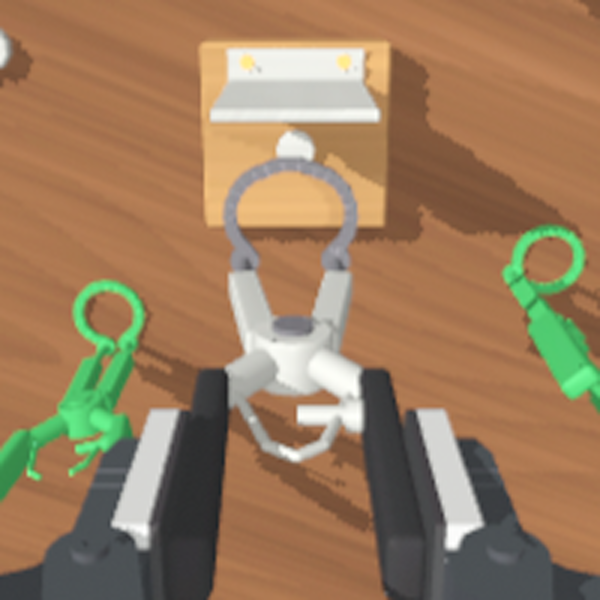

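The clip is now fully visible, spread into a horseshoe at crop (290,215), clear of the stand. I'll fit its centre relative to the TCP.

```bash
cat > clip.py <<'E'
import sys
from h import *
from scipy.spatial.transform import Rotation as Ro
from scipy.optimize import least_squares
def clip(nm,v=True):
    a=np.load(nm+'.npz');K,R,t=a['K'],a['R'],a['t'];P=cloud(a['d'],K,R,t);p=a['p'];T=Ro.from_quat(a['q'])
    q=T.inv().apply((P-p).reshape(-1,3)).reshape(P.shape) # tool frame
    m=(q[...,2]>.182)&(q[...,2]<.195)&(abs(q[...,0])<.03)&(q[...,1]>-.045)&(q[...,1]<.02)
    n,l,s,c=cv2.connectedComponentsWithStats(m.astype(np.uint8)); 
    i=1+np.argmax(s[1:,4]); m=l==i
    s=q[m]; 
    if v: print('n',len(s),'z',np.percentile(s[:,2],[5,50,95]).round(4),'min',s.min(0).round(4),'max',s.max(0).round(4))
    s=s[s[:,1]<s[:,1].max()-.014] # drop eyes
    f=lambda c:np.hypot(s[:,0]-c[0],s[:,1]-c[1])-c[2]
    r=least_squares(f,[s[:,0].mean(),s[:,1].mean(),.015],loss='soft_l1',f_scale=.001).x
    rad=np.hypot(s[:,0]-r[0],s[:,1]-r[1]); print('circle tool',r.round(4),'rad pct',np.percentile(rad,[2,10,50,90,98]).round(4))
    ang=np.degrees(np.arctan2(s[:,1]-r[1],s[:,0]-r[0]))
    for k in range(-180,180,30):
        b=rad[(ang>=k)&(ang<k+30)]
        if len(b)>4: print(k,len(b),b.min().round(4),b.max().round(4))
    return r,m
if __name__=='__main__': clip(sys.argv[1])
E
python3 clip.py w20
```

```text
n 517 z [0.1863 0.1877 0.1891] min [-0.0231 -0.0319  0.1823] max [0.0174 0.0035 0.1921]
circle tool [-0.0027 -0.0113  0.019 ] rad pct [0.0166 0.0172 0.019  0.0207 0.0211]
-180 50 0.0168 0.021
-150 52 0.0169 0.0214
-120 58 0.0161 0.0207
-90 52 0.0162 0.0208
-60 52 0.0171 0.0212
-30 47 0.0165 0.0212
0 5 0.0164 0.0201
```

```bash
cat > ap.py <<'E'
import sys
from h import *
from scipy.spatial.transform import Rotation as Ro
def rect(nm,zt=.187,s=10,x0=-.035,x1=.035,y0=-.045,y1=.02):
    a=np.load(nm+'.npz');K,R,t=a['K'],a['R'],a['t'];p=a['p'];T=Ro.from_quat(a['q']).as_matrix()
    xs=np.arange(x0,x1,.001/s);ys=np.arange(y0,y1,.001/s)
    X,Y=np.meshgrid(xs,ys); W=np.stack([X,Y,np.full_like(X,zt)],-1)@T.T+p
    c=W@R.T+t; u=(c[...,0]/c[...,2]*K[0,0]+K[0,2]).astype(np.float32);v=(c[...,1]/c[...,2]*K[1,1]+K[1,2]).astype(np.float32)
    return cv2.remap(a['im'],u,v,cv2.INTER_CUBIC),xs,ys
if __name__=='__main__':
    im,xs,ys=rect(sys.argv[1]); 
    hsv=cv2.cvtColor(im,cv2.COLOR_RGB2HSV); m=((hsv[...,1]<75)).astype(np.uint8)
    m=cv2.morphologyEx(m,cv2.MORPH_OPEN,np.ones((9,9)))
    d=cv2.distanceTransform(1-m,cv2.DIST_L2,5)
    sub=np.zeros_like(d); i0=np.searchsorted(ys,-.02);i1=np.searchsorted(ys,-.006);j0=np.searchsorted(xs,-.01);j1=np.searchsorted(xs,.006)
    sub[i0:i1,j0:j1]=d[i0:i1,j0:j1]; i,j=np.unravel_index(sub.argmax(),d.shape)
    print('inscribed',xs[j].round(4),ys[i].round(4),'r mm',d[i,j]/10)
    out=im.copy(); out[m>0]=(out[m>0]*.6+np.array([255,0,0])*.4).astype(np.uint8)
    cv2.circle(out,(j,i),int(d[i,j]),(255,255,0),2); cv2.circle(out,(j,i),130,(0,255,255),2)
    for y in (-.04,-.03,-.02,-.01,0,.01): 
        k=np.searchsorted(ys,y); cv2.putText(out,'%g'%(y*1000),(0,int(k)),0,.5,(255,255,255),1)
    save(out[:600],sys.argv[2])
E
python3 ap.py w20 ap20.png
```

```text
inscribed -0.0024 -0.0129 r mm 14.280004
```

View pics/ap20.png

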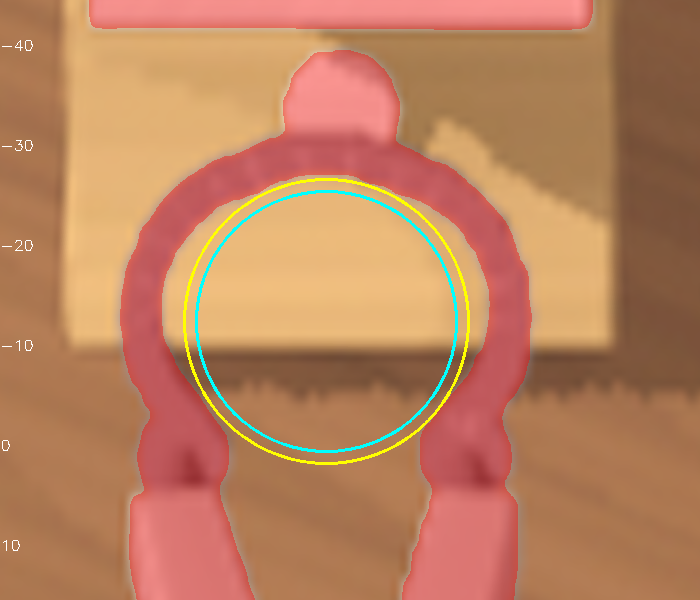

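The inscribed circle has 14.3 mm radius, i.e. about 1.3–1.5 mm clearance, with its centre at tool (-2.4, -12.9) mm. I'll carry it above the arbor.

```bash
python3 plan.py .6432 -.0358 .322 -67.7 .15 .03
```

```text
clock 17.23 pos [ 0.4918 -0.216   0.3212] F [ 0.3 -0.6 -2. ] w 0.0386 rows 8
-0.0137, -0.0261, -0.0001, 0.01, 0.01, -0, 0.15,
-0.0137, -0.0261, -0.0001, 0.01, 0.01, -0, 0.15,
-0.0137, -0.0261, -0.0001, 0.01, 0.01, -0, 0.15,
-0.0137, -0.0261, -0.0001, 0.01, 0.01, -0, 0.15,
-0.0137, -0.0261, -0.0001, 0.01, 0.01, -0, 0.15,
-0.0137, -0.0261, -0.0001, 0.01, 0.01, -0, 0.15,
-0.0137, -0.0261, -0.0001, 0.01, 0.01, -0, 0.15,
-0.0137, -0.0261, -0.0001, 0.01, 0.01, -0, 0.15,
```

Emit:
drive_tool:
  steps: [-0.007,-0.0135,0,0,0,0,0.15,-0.014,-0.026,0,0,0,0,0.15,-0.018,-0.034,0,0,0,0,0.15,-0.018,-0.034,0,0,0,0,0.15,-0.018,-0.034,0,0,0,0,0.15,-0.017,-0.032,0,0,0,0,0.15,-0.011,-0.021,0,0,0,0,0.15,-0.0065,-0.0135,0,0,0,0,0.15]

```text
clock: 17.9
eef_pos: [0.6439, -0.0329, 0.3191]
tool_rot: [0.831, -0.556, -0.002, 0.001]
ft_force: [0.2, -1.3, -0.3]
grip_width: 0.0388
```

Emit:
drive_tool:
  steps: [0,0,0,0,0,0,0.15,0,0,0,0,0,0,0.15,0,0,0,0,0,0,0.15,0,0,0,0,0,0,0.15]

```text
clock: 18.23
eef_pos: [0.6423, -0.037, 0.3217]
tool_rot: [0.83, -0.558, -0.001, 0.001]
ft_force: [-0.5, 0.3, -1.8]
grip_width: 0.039
```

```bash
python3 snap.py w21; python3 clip.py w21; python3 ap.py w21 ap21.png
```

```text
18.2333 [ 0.64229434 -0.03695953  0.32172038] [ 8.30106543e-01 -5.57604075e-01 -6.94010326e-04  5.84745084e-04] 0.03901964815008328 [-0.5  0.3 -1.8]
n 516 z [0.1863 0.1877 0.189 ] min [-0.0231 -0.0318  0.1821] max [0.0174 0.0036 0.1919]
circle tool [-0.0027 -0.0114  0.019 ] rad pct [0.0166 0.0172 0.019  0.0206 0.0211]
-180 50 0.0167 0.021
-150 55 0.0166 0.0214
-120 57 0.0163 0.0208
-90 51 0.0162 0.0206
-60 52 0.0168 0.0213
-30 48 0.0164 0.0211
inscribed 0.0011 -0.0115 r mm 3.6953495
```

View pics/w21.png

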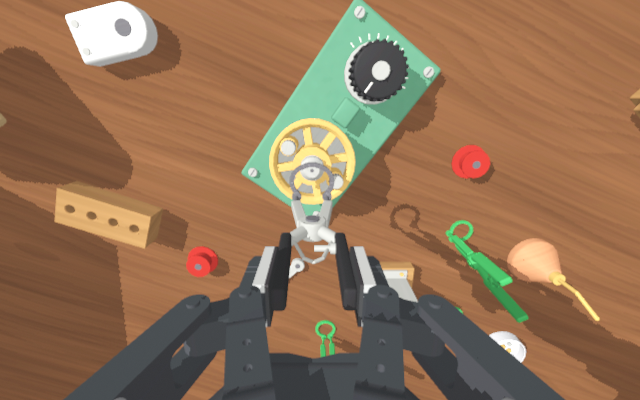

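View pics/ap21.png

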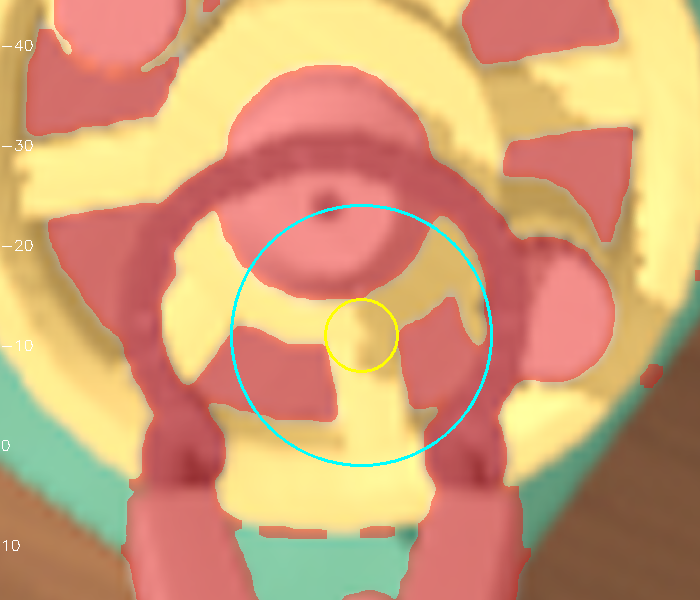

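The clip hangs above the arbor unchanged in the hand. The arbor's centre dot shows through it at full-image (312,171). I'll rectify the arbor's end plane to get the offset.

Run:
```python
from h import *
from ap import rect
a=np.load('w21.npz');zt=float(a['p'][2]-.092)
im,xs,ys=rect('w21',zt=zt,y0=-.035,y1=.02)
for r in (80,130): cv2.circle(im,(int(np.searchsorted(xs,-.0024)),int(np.searchsorted(ys,-.0129))),r,(0,0,255),1)
for y in (-.03,-.02,-.01,0,.01): cv2.putText(im,'%g'%(y*1000),(0,int(np.searchsorted(ys,y))),0,.5,(0,0,0),1)
save(im,'ar21.png')
# dot
hsv=cv2.cvtColor(im,cv2.COLOR_RGB2HSV);i0=np.searchsorted(ys,-.018);j0=np.searchsorted(xs,-.008)
g=hsv[i0:i0+90,j0:j0+110,2].astype(float); k=cv2.GaussianBlur(g,(0,0),6);i,j=np.unravel_index(k.argmin(),k.shape);print('dark min',xs[j0+j],ys[i0+i],k.min(),np.median(k))
from scipy.spatial.transform import Rotation as Ro
K,R,t=a['K'],a['R'],a['t'];P=cloud(a['d'],K,R,t);T=Ro.from_quat(a['q']);q=T.inv().apply((P-a['p']).reshape(-1,3))
w=P.reshape(-1,3)
for lo,hi in [(.0912,.094),(.0865,.091),(.0725,.0755)]:
    m=(w[:,2]>lo)&(w[:,2]<hi)&(np.hypot(w[:,0]-.6542,w[:,1]+.0287)<.03);s=q[m];c,r=cv2.minEnclosingCircle(s[:,:2].astype(np.float32));print(lo,m.sum(),'enc tool',np.round(c,4),r,'mean',s.mean(0).round(4),'world',w[m].mean(0).round(4))
```

```text
dark min -0.002699999999999078 -0.014199999999999408 153.98488356317796 232.97795558657276
0.0912 120 enc tool [-0.003  -0.0152] 0.008948799222707748 mean [-0.0029 -0.0129  0.2295] world [ 0.6527 -0.0294  0.0922]
0.0865 155 enc tool [-0.0025 -0.0151] 0.012937918305397034 mean [-0.0025 -0.0151  0.2331] world [ 0.6549 -0.029   0.0886]
0.0725 594 enc tool [-0.0055 -0.018 ] 0.025810010731220245 mean [-0.0031 -0.0181  0.2477] world [ 0.6574 -0.0273  0.074 ]
```

View pics/ar21.png

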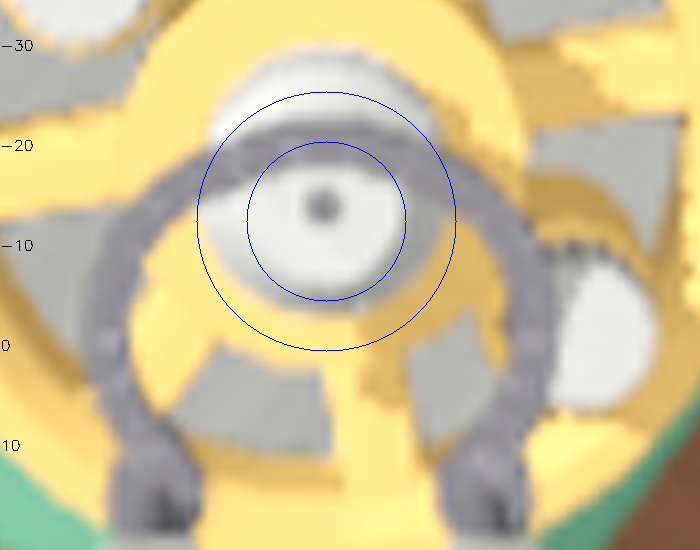

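```bash
python3 -c "
from h import *
o=bot.get_obs();print(o['eef_pos'],o['clock'],o['joint_vel'].round(3))"
```

```text
[ 0.64237099 -0.0370858   0.32215601] 18.2833 [ 0.001 -0.005  0.009  0.001  0.001  0.001]
```

Emit:
drive_tool:
  steps: [-0.0003,-0.0013,0.01,0,0,0,0.15,0,0,0.013,0,0,0,0.15,0,0,0.01,0,0,0,0.15,0,0,0.003,0,0,0,0.15,0,0,0,0,0,0,0.15,0,0,0,0,0,0,0.15,0,0,0,0,0,0,0.15]

```text
clock: 18.87
eef_pos: [0.6445, -0.0353, 0.2871]
tool_rot: [0.83, -0.557, 0.001, -0.0]
ft_force: [-0.0, 0.6, -0.8]
grip_width: 0.0382
```

```bash
python3 snap.py w22
cat > ar.py <<'E'
import sys
from h import *
from ap import rect
nm=sys.argv[1]
a=np.load(nm+'.npz')
def draw(zt,c,rs):
    im,xs,ys=rect(nm,zt=zt,y0=-.035,y1=.02,x0=-.03,x1=.025)
    hsv=cv2.cvtColor(im,cv2.COLOR_RGB2HSV);i0=np.searchsorted(ys,-.018);j0=np.searchsorted(xs,-.008)
    k=cv2.GaussianBlur(hsv[i0:i0+90,j0:j0+110,2].astype(float),(0,0),6);i,j=np.unravel_index(k.argmin(),k.shape);print(zt,'dot',xs[j0+j].round(4),ys[i0+i].round(4))
    for r in rs: cv2.circle(im,(int(np.searchsorted(xs,c[0])),int(np.searchsorted(ys,c[1]))),r,(0,0,255),1)
    return im
A=draw(.187,(-.0024,-.0129),(130,143)); B=draw(float(a['p'][2]-.092),(-.0024,-.0129),(80,130))
save(cv2.resize(np.hstack([A,B]),(800,400)),sys.argv[2])
E
python3 ar.py w22 ar22.png; python3 clip.py w22|head -2
```

```text
18.8667 [ 0.64445232 -0.0352995   0.28712366] [ 8.30448146e-01 -5.57095547e-01  5.76488210e-04 -3.08607933e-04] 0.038225959861050485 [-0.   0.6 -0.8]
0.187 dot -0.0022 -0.0134
0.19512365891328512 dot -0.0022 -0.0111
n 519 z [0.1863 0.1876 0.1892] min [-0.0231 -0.0318  0.1821] max [0.0174 0.0035 0.1916]
circle tool [-0.0027 -0.0113  0.019 ] rad pct [0.0165 0.0172 0.019  0.0207 0.0211]
```

View pics/ar22.png

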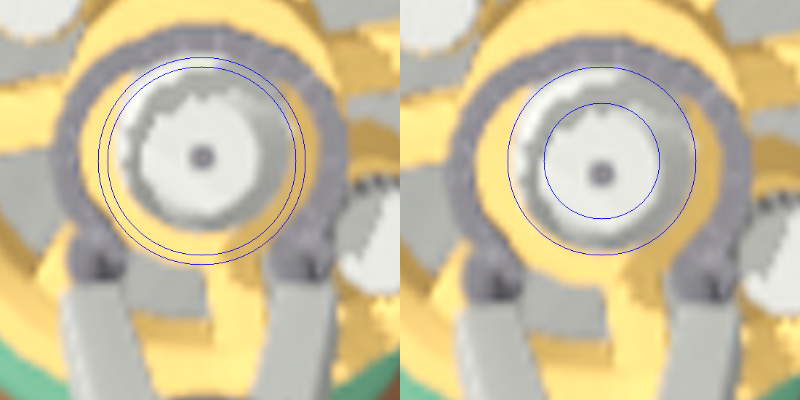

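The arbor dot is now at tool (-2.2,-11.1) and the clip centre at (-2.4,-12.9): 1.8 mm off along tool y. I'll correct at this height and re-check.

Emit:
drive_tool:
  steps: [0.0002,0.0018,0,0,0,0,0.15,0,0,0,0,0,0,0.15,0,0,0,0,0,0,0.15,0,0,0,0,0,0,0.15]

```text
clock: 19.25
eef_pos: [0.6426, -0.036, 0.2866]
tool_rot: [0.83, -0.557, 0.0, -0.0]
ft_force: [0.1, -0.1, -1.9]
grip_width: 0.0387
```

```bash
python3 snap.py w23;python3 ar.py w23 ar23.png
```

```text
19.25 [ 0.64264102 -0.03603702  0.28664172] [ 8.30488947e-01 -5.57035065e-01  1.79702064e-04 -1.15410626e-04] 0.038660999047039825 [ 0.1 -0.1 -1.9]
0.187 dot -0.0021 -0.0153
0.1946417178520525 dot -0.0022 -0.0132
```

View pics/ar23.png

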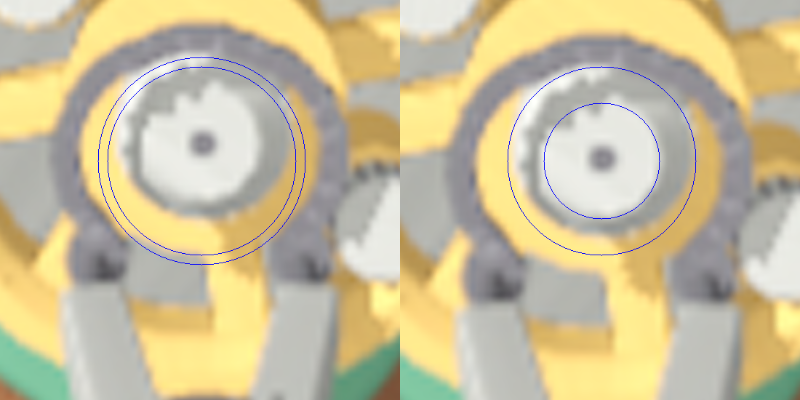

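Aligned within about 0.3 mm. I'll lower 7 mm onto the taper zone, where there is ample clearance, and re-check with hardly any parallax.

Emit:
drive_tool:
  steps: [-0.0002,-0.0003,0.002,0,0,0,0.15,0,0,0.003,0,0,0,0.15,0,0,0.002,0,0,0,0.15,0,0,0,0,0,0,0.15,0,0,0,0,0,0,0.15,0,0,0,0,0,0,0.15]

```text
clock: 19.8
eef_pos: [0.6428, -0.0357, 0.2793]
tool_rot: [0.83, -0.557, -0.0, 0.0]
ft_force: [-0.8, 0.0, -1.2]
grip_width: 0.0389
```

```bash
python3 snap.py w24;python3 ar.py w24 ar24.png
```

```text
19.8 [ 0.6427843  -0.03573262  0.27931602] [ 8.30493120e-01 -5.57028876e-01 -8.14893075e-05  3.36646022e-05] 0.038896643231955255 [-0.8  0.  -1.2]
0.187 dot -0.0018 -0.0131
0.18731601597558364 dot -0.0018 -0.013
```

View pics/ar24.png

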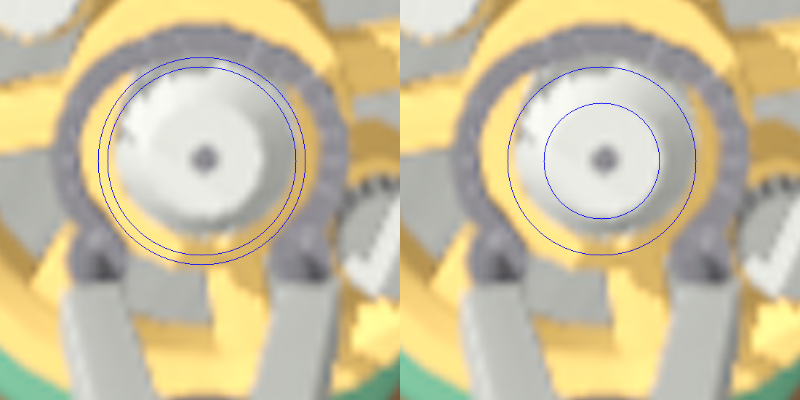

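Emit:
drive_tool:
  steps: [0.0005,0,0.002,0,0,0,0.15,0,0,0.002,0,0,0,0.15,0,0,0.002,0,0,0,0.15,0,0,0,0,0,0,0.15,0,0,0,0,0,0,0.15]

```text
clock: 20.27
eef_pos: [0.6428, -0.0362, 0.2731]
tool_rot: [0.83, -0.557, -0.0, 0.0]
ft_force: [0.5, -0.1, -1.3]
grip_width: 0.0387
```

```bash
python3 snap.py w25;python3 ar.py w25 ar25.png
cat > zz.py <<'E'
import sys
from h import *
from scipy.spatial.transform import Rotation as Ro
a=np.load(sys.argv[1]+'.npz');K,R,t=a['K'],a['R'],a['t'];P=cloud(a['d'],K,R,t);T=Ro.from_quat(a['q']);q=T.inv().apply((P-a['p']).reshape(-1,3)).reshape(P.shape)
r=np.hypot(q[...,0]+.0024,q[...,1]+.0129)
m=(r<.006)&(abs(q[...,2]-(a['p'][2]-.092))<.006);print('arbor top tool z',np.median(q[m][:,2]),m.sum(), 'world',np.median(P[m][:,2]))
rr=np.hypot(q[...,0]+.0027,q[...,1]+.0113)
m=(rr>.0180)&(rr<.0200)&(q[...,1]<-.008)&(q[...,2]>.182)&(q[...,2]<.192);s=q[m];print('clip top tool z',np.median(s[:,2]),m.sum(),'world',np.median(P[m][:,2]))
A=np.c_[s[:,:2],np.ones(len(s))];print('plane slopes deg',np.degrees(np.linalg.lstsq(A,s[:,2],rcond=None)[0][:2]).round(2))
E
python3 zz.py w25; python3 zz.py w22;python3 zz.py w20
```

```text
20.2667 [ 0.64284557 -0.03620585  0.27310052] [ 8.30484783e-01 -5.57041232e-01 -2.52099779e-04  1.63675487e-04] 0.03866647348294926 [ 0.5 -0.1 -1.3]
0.187 dot -0.0022 -0.0115
0.18110051561894666 dot -0.0021 -0.0132
arbor top tool z 0.18121779587338616 136 world 0.09187696136594778
clip top tool z 0.18763672774487114 155 world 0.08545447776781966
plane slopes deg [0.84 0.28]
arbor top tool z 0.1952572041634577 122 world 0.09187917460533743
clip top tool z 0.187673474084539 156 world 0.09947397838426254
plane slopes deg [ 1.36 -0.4 ]
arbor top tool z nan 0 world nan
clip top tool z 0.18768028739777598 156 world 0.13460571754207895
plane slopes deg [ 0.99 -0.23]
  return _methods._mean(a, axis=axis, dtype=dtype,
  ret = ret.dtype.type(ret / rcount)
```

View pics/ar25.png

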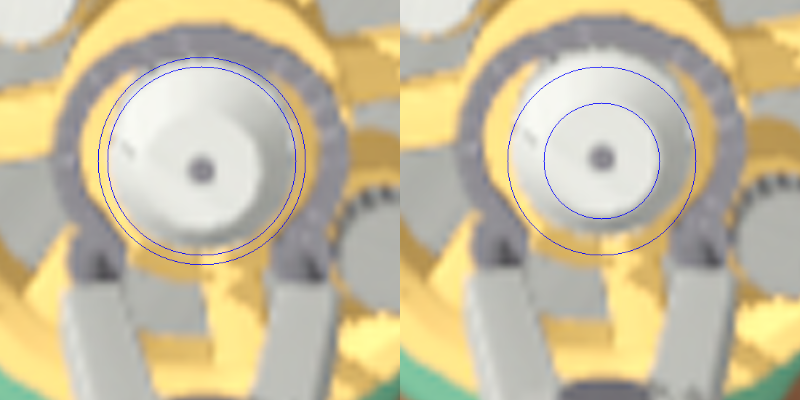

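Clear all round, no lateral force; clip mid-plane is 6.6 mm above the groove centre. Continue slowly.

Emit:
drive_tool:
  steps: [0.0002,-0.0003,0.001,0,0,0,0.15,0,0,0.0015,0,0,0,0.15,0,0,0.001,0,0,0,0.15,0,0,0,0,0,0,0.15,0,0,0,0,0,0,0.15]

```text
clock: 20.73
eef_pos: [0.6433, -0.0363, 0.2698]
tool_rot: [0.83, -0.557, -0.0, 0.0]
ft_force: [-0.8, -0.0, -0.6]
grip_width: 0.0386
```

```bash
python3 snap.py w26;python3 ar.py w26 ar26.png;python3 zz.py w26
```

```text
20.7333 [ 0.64327661 -0.03625783  0.26976267] [ 8.30490039e-01 -5.57033462e-01 -1.12538498e-04  7.11300492e-05] 0.03861363748683376 [-0.8 -0.  -0.6]
0.187 dot -0.0026 -0.01
0.177762671139615 dot -0.0025 -0.0129
arbor top tool z 0.17775855884030883 137 world 0.09200003868783432
clip top tool z 0.18754917215900235 151 world 0.08220601415051879
plane slopes deg [ 0.69 -0.01]
```

View pics/ar26.png

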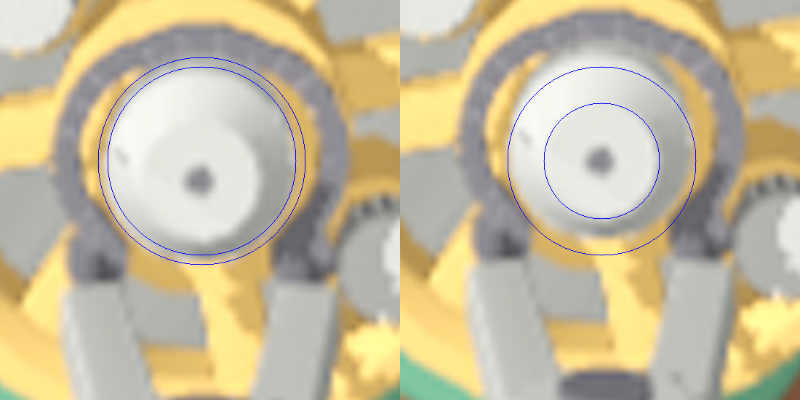

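Centred, with the arbor outline concentric with the clip bore. 3.2 mm to go.

Emit:
drive_tool:
  steps: [0,0,0.001,0,0,0,0.15,0,0,0.0012,0,0,0,0.15,0,0,0.001,0,0,0,0.15,0,0,0,0,0,0,0.15,0,0,0,0,0,0,0.15,0,0,0,0,0,0,0.15,0,0,0,0,0,0,0.15]

```text
clock: 21.37
eef_pos: [0.6434, -0.0363, 0.2668]
tool_rot: [0.83, -0.557, 0.0, -0.0]
ft_force: [1.0, 0.1, -0.9]
grip_width: 0.0386
```

```bash
python3 snap.py w27;python3 ar.py w27 ar27.png;python3 zz.py w27
```

```text
21.3667 [ 0.64338514 -0.03626271  0.26675236] [ 8.30491072e-01 -5.57031934e-01  5.10076622e-05 -3.04540522e-05] 0.03862979002742236 [ 1.   0.1 -0.9]
0.187 dot -0.0027 -0.0091
0.17475235750262405 dot -0.0025 -0.0126
arbor top tool z 0.17478011464632376 139 world 0.09197363364333967
clip top tool z 0.18761378428215192 150 world 0.0791406544079947
plane slopes deg [ 1.14 -0.05]
```

View pics/ar27.png

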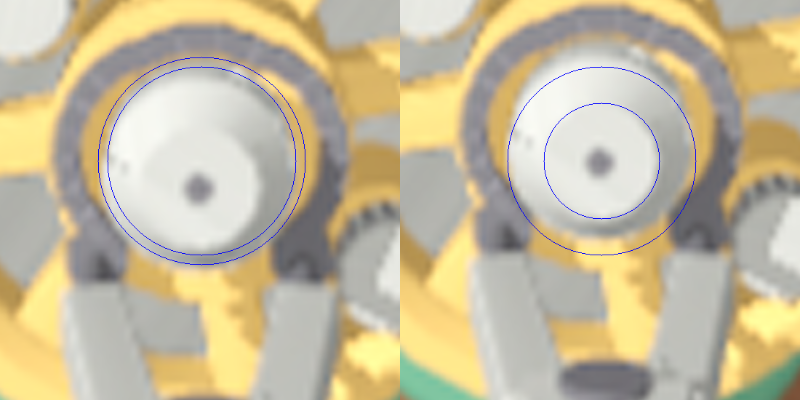

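Clip mid-plane is at 77.7 mm and centred to about 0.3 mm, with no force. One tiny trim, settle, and a final check from the outside cameras.

Emit:
drive_tool:
  steps: [0,0.0002,0.0002,0,0,0,0.15,0,0,0,0,0,0,0.15,0,0,0,0,0,0,0.15,0,0,0,0,0,0,0.15,0,0,0,0,0,0,0.15,0,0,0,0,0,0,0.15]

```text
clock: 21.92
eef_pos: [0.6431, -0.0363, 0.2665]
tool_rot: [0.83, -0.557, -0.0, -0.0]
ft_force: [0.5, -0.4, -0.9]
grip_width: 0.0385
```

```bash
python3 snap.py w28;python3 ar.py w28 ar28.png;python3 zz.py w28;python3 snap.py s28 scene;python3 snap.py t28 top
python3 - <<'E'
from h import *
a=np.load('s28.npz')['im'];b=np.load('t28.npz')['im'];w=np.load('w28.npz')
A=cv2.resize(a[170:300,230:400],None,fx=2.3,fy=2.3,interpolation=cv2.INTER_CUBIC);B=cv2.resize(b[60:290,180:480],None,fx=1.3,fy=1.3)
h=max(A.shape[0],B.shape[0]);f=lambda x:np.pad(x,((0,h-x.shape[0]),(0,0),(0,0)))
save(np.hstack([f(A),f(B)]),'fin.png')
P=cloud(w['d'],w['K'],w['R'],w['t'])
for c in [(.6619,.0034),(.6465,-.0608)]:
  dd=np.hypot(P[...,0]-c[0],P[...,1]-c[1]);q=P[(dd<.008)&(P[...,2]<.08)];print(len(q),np.median(q,0))
E
```

```text
21.9167 [ 0.64314109 -0.03634963  0.26652619] [ 8.30485726e-01 -5.57039908e-01 -9.45620615e-07 -5.85582560e-07] 0.03848712677361297 [ 0.5 -0.4 -0.9]
0.187 dot -0.0026 -0.0091
0.17452619220953933 dot -0.0025 -0.013
arbor top tool z 0.17447918704912452 139 world 0.09204702187853865
clip top tool z 0.18771364598826606 154 world 0.0788125873997996
plane slopes deg [ 0.74 -0.06]
21.9667 [ 0.64314343 -0.03636959  0.26649024] [ 8.30480063e-01 -5.57048350e-01 -1.09237241e-05  1.49186165e-05] 0.03894489991668698 [ 0.7 -0.3 -1. ]
22.0167 [ 0.64315391 -0.03637518  0.26651763] [ 8.30487906e-01 -5.57036657e-01  1.49035919e-05  9.39026910e-08] 0.038810505952418396 [-0.1 -0.3 -1.5]
203 [0.66285479 0.00321865 0.07189315]
205 [ 0.64741587 -0.0601421   0.07189305]
```

View pics/fin.png

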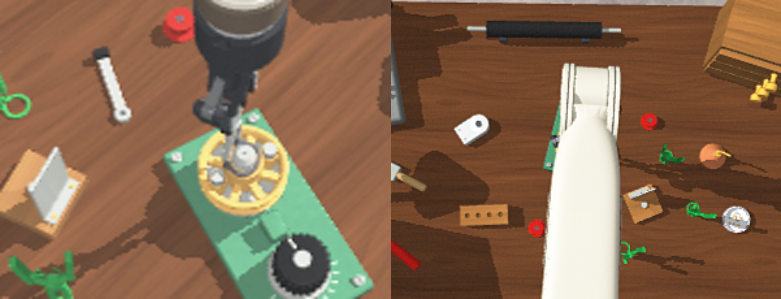

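View pics/w28.png

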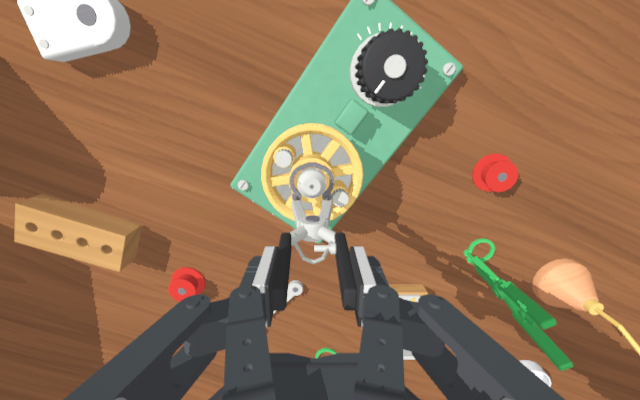

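Final check: both pin heads sit at 72 mm, the clip is round the arbor at (312,184), mid-plane about 77.3 mm, centred to about 0.1 mm, and the bystanders have not moved. Handing in.

```bash
python3 -c "
from workcell import job_done
print(job_done())"
```

```text
the job is handed in; nothing more can be done
None
```

The job is done and handed in at about 22 s of the 69 s allowed. Both drive pins are home in their bores. The spread clip is round the arbor at the groove, with the pliers still held upright and squeezed.

- **Pins:** both head tops read 72 mm above the counter in the final check, which is the home height.
- **Clip:** its mid-plane is at about 77.3 mm against the groove's 77.5 mm. It is centred on the arbor to about 0.1 mm, and its opening measured 14.3 mm in radius against the arbor's 13 mm.
- **Force:** I felt only the pliers' weight while lowering and at the end, so the clip was not forced and the pliers are not leaning on the pulley. The most I read in the job was about 16 N, when squeezing the pliers pressed them onto their stand. I backed off at once.
- **Other parts:** the last pictures show the bystanders and green look-alikes apparently where they were.

Three checks were less than perfect:
- **Plier stop:** I judged the handles to be at the stop because the gripper stalled there (38.6 mm reported, 36 mm commanded) and the clip was spread wide enough. The reported opening reads about 3–4 mm low under load, as it did on the pins.
- **Clip level:** the depth image shows the clip plane tilted by 0.7–1.1°, close to the noise of the measurement.
- **Positions between views:** the arm was still settling in some views, and the wrist and overhead cameras disagreed on the arbor by 1–2 mm. I aligned each fit on the wrist camera picture itself.

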